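# Return the sampling kit to its bench holders

## Task

Tidy the sampling kit away after the run: put each of its four parts into the grey bench holder made to its shape and size - the vial upright in the round well, the sample tube lying in the long cradle, the flat sensor module in the larger tray and the small valve driver in the smaller tray, each flat on the holder's floor and lying along it, either way round. Set the parts down, do not drop them, and leave the loose tube fitting and the stirring bar where they lie.

Things in the scene. Friction and masses are not known exactly. Their poses are not given: they have to be found in the camera images.
- sample_tube: screw-cap sample tube with a blue cap, lying on the bench: 102 mm long along its own y, 21 mm across, 21 mm high. Origin: centre of its underside; z up. It does not roll; it rests with its origin 2 mm below the surface under it. Pinch it across the middle (along its x) from above. About 20 g.
- sensor: off-white flat sensor module, 36 x 50 mm (x, y), 15 mm high (its solid body 13 mm). Origin: centre of its underside; z up. Pinch it across its 36 mm width (along its x) from above. About 40 g.
- driver: small black valve driver with a blue plug at one end, 20 x 37 mm (x, y) and 20 mm high (solid body 16 mm high, from y = -18 to +12 mm). Origin: centre of its underside; z up. Pinch it across its 20 mm width (along its x) from above. About 25 g.
- vial: round glass vial with a white screw cap (fixed), standing upright: 24 mm diameter, 54 mm high, glass body to 42 mm. Origin: centre of its underside; z up. Pinch it from above with the fingertips at least 14 mm above its foot, so that they stay clear of the well's ring. About 25 g.
- tube_cradle: the long narrow cradle, for the sample tube: grey plastic base plate 43 x 124 mm with a low lip round a recess of 33 x 114 mm, long side along its own y. The lip is 5 mm thick and rises 5 mm above the tray's floor; it is open for the fingers in the middle of both long sides (gap 60 mm). Fixed to the bench. Origin: centre of its underside; z up; the floor on which the part rests is 3 mm above the origin, the lip's top 8 mm.
- sensor_tray: the larger, broad rectangular tray, for the sensor module: grey plastic base plate 58 x 72 mm with a low lip round a recess of 48 x 62 mm, long side along its own y. The lip is 5 mm thick and rises 5 mm above the tray's floor; it is open for the fingers in the middle of both long sides (gap 44 mm). Fixed to the bench. Origin: centre of its underside; z up; the floor on which the part rests is 3 mm above the origin, the lip's top 8 mm.
- driver_tray: the smaller rectangular tray, for the valve driver: grey plastic base plate 42 x 59 mm with a low lip round a recess of 32 x 49 mm, long side along its own y. The lip is 5 mm thick and rises 5 mm above the tray's floor; it is open for the fingers in the middle of both long sides (gap 26 mm). Fixed to the bench. Origin: centre of its underside; z up; the floor on which the part rests is 3 mm above the origin, the lip's top 8 mm.
- vial_well: the round well, for the vial: grey plastic disc of 48 mm diameter with an upright ring, 36 mm inside diameter and 44 mm outside, whose top is 13 mm above the bench. Fixed to the bench. Origin: centre of its underside; z up; the floor on which the vial stands is 3 mm above the origin.
- fitting: bystander: small off-white tube fitting with a thread and a blue end, 18 x 33 x 15 mm, loose among the parts; leave it where it lies. Origin: centre of its underside. Obstacles near it: a fixed stirrer (x from 0.63, y 0.06 to 0.22, 78 mm high), a tube rotator (x up to 0.40, y from 0.18, 176 mm high).
- stir_bar: bystander: white stirring bar, 10 x 30 x 10 mm, loose among the holders; leave it where it lies. Origin: centre of its underside. Obstacles: behind the holders a fixed glass column (front at x = 0.67, y -0.23 to -0.08, 0.30 m high, rod 0.59 m); between holders and parts a balance 92 mm high (x up to 0.52, y -0.09 to 0.13). Carry parts across above the balance, short of the column.
Things that resemble listed ones, but are neither listed nor needed, are in the scene too. What is shaped like the tube_cradle but orange is not meant.

How it is judged:
By the outcome, as a careful person would: the job done as asked, in the order asked, and still so for the second after the job is handed in, with the robot touching nothing.
It also fails if it takes over 120 s, if anything falls off the work surface, if the arm or the gripper's body presses on something with over 40 N, if the wrist force passes 120 N, or if a joint passes its speed limit or range.

## Robot

A 7-joint arm with a two-finger parallel gripper is mounted at the origin on a cart in front of the work surface, level with it; the furniture and walls round the work are solid. World frame = base frame: x ahead of the robot, y to its left, z up, the work surface at z = 0. Lengths are in mm, angles in rad, forces in N, time in s.
With the tool pointing down it reaches from about 375 to 925 mm from the base axis. Payload 3.1 kg.
Tool frame: the origin (TCP) lies at the very end of the fingers, on their centre line; the grasp point (between the pads) lies 19 mm behind it (manip.grip_depth is the distance from the TCP to the grasp point, in mm); y points along the fingers, x is the direction in which the jaws open and shut, and the axes are right-handed (so a half turn about y gives the same grasp; the last joint's range is limited). The gripper opens to 85 mm and grips with 20 to 120 N. Pads are 22 mm wide; open, the fingers measure 114 mm over their backs; the gripper's body (76 mm by 85 mm) begins 54 mm behind the grasp point. The pads swing forward as they close: fully open they stand 13 mm farther back than shut.
Start: joints at [-1.385, 0.383, 0.044, 1.598, -0.018, 1.161, -0.05], TCP at [181.981, 624.008, 231.269] pointing down, gripper open.
Joint ranges: [-2.61, 2.61], [-0.41, 2.15], [-1.48, 1.57], [0, 2.5], [-1.57, 4.71], [0.05, 1.97], [-2.85, 2.85]. Speed limits (rad/s): [2.79, 2.79, 3.14, 3.14, 3.14, 3.14, 3.14].

## Interface

Orientations are given as a unit quaternion [x, y, z, w].
In Python, from bench import manip gives the robot as it stands. The module is installed in compiled form; this text tells all that it offers.
- The arm moves only by the tool servo_tool, never from a script. Its argument "commands" is a list of rows, each a list of 7 numbers: the shift along the tool's x, y, z in m, then the turn, a rotation vector about the tool's x, y, z in rad, then the closure in counts, from 0 (fully open) to 255 (shut). A call has 1 to 20 rows; each row shifts and turns the commanded pose from where the row before left it, along the tool's axes as they then stand; what a row does not reach is not made up. A row lasts 1/10 s, in which the tool goes at most 50 mm and 8.59 degrees, less where a joint would pass 70% of its speed; a pose out of reach is approached as far as the arm can. A call with a gripper value outside its range is refused whole. The fingers move at their own pace and stop on an object; "squeeze" is the grip in N (left out, the last holds). Time passes only in rows, so rows that do not move let the fingers close. It gives the time, the measured TCP pose, the force and the opening at its end, in the units of the state.
- manip.sense(): the state, without advancing time (a new reading comes with each control period).
- manip.read_camera(name): name is "scene" or "top" or "wrist"; returns a dict with "pixels" (480x640x3 uint8, red, green, blue), "z_map" (480x640 float32, mm along the optical axis (not along the pixel's ray), 0 where there is no reading), "fx", "fy", "cx", "cy" (pixels), "rvec" (rotation vector, rad) and "tvec" (3), from world to camera coordinates, as OpenCV has them. Camera axes: x right, y down, z forward; pixel columns grow to the right and rows downward; lengths in mm; the calibration is good to about 2 mm. A picture is of the moment at which its call begins.
- manip.hand_in(): hands the job in, once; it reports no verdict.
Trained networks look in the newest picture that a camera, given by its name, has taken for a name from the list of things; names that differ only in an ending like _2 or _b are one class to them, and where a whole thing is asked for, a point or a joint stands for the part that bears it (a point fixed in the world has none). Each returns a list of dicts, best first, with "p" (0 to 1); they miss things now and then, are a little off and sometimes report something else, mostly with a low value. They report only what shows in the picture. A call takes as long as a camera call. They do not tell look-alikes from the thing itself.
- manip.cut_out(camera, name): "mask" (480x640 bool, what is visible of it) and "at" ([column, row] in pixels, amid what is visible of it).
The state is a dict: "t": time; "qpos": joint angles; "joint_vel": joint speeds; "joint_torque": joint torques, N m; "ee_pos": TCP position; "eef_rot": TCP orientation; "wrist_force": force on the tool from outside, world axes, zero at the start; "ft_torque": the same for the moment, N m; "width": finger opening in mm.
Only numpy, scipy, OpenCV 4.12 (cv2) and the standard library are available. Lean on these libraries where they do the work, as an engineer would, in place of code of your own. Each camera call takes 0.05 s, during which the arm holds its last target.

## Working session

There is one attempt and no reset: what is moved stays moved. The work goes in short steps, Python scripts to look and compute and a tool call to move; the robot and the scene stay as the last step left them, time stands still between calls to the robot, and variables do not carry over. Pictures are saved under pics/ and viewed, and the job is handed in when it is done.

Besides the shell and the picture viewer there is one more tool, called after "Call:" by a JSON object that holds its "api" and its "payload", one argument or row to a line. servo_tool: Moves the arm, as the interface text tells. Its arguments: {"type":"object","properties":{"commands":{"type":"array"},"squeeze":{"type":"number"}},"required":["commands"]}

```bash
mkdir -p pics; ls; python3 - <<'E'
from bench import manip
import cv2
s=manip.sense(); print({k:s[k] for k in('t','ee_pos','eef_rot','width','wrist_force')}, manip.grip_depth)
for c in('scene','top','wrist'):
    r=manip.read_camera(c); cv2.imwrite(f'pics/{c}0.png',r['pixels'][:,:,::-1])
    print(c,r['fx'],r['cx'],r['cy'],r['rvec'],r['tvec'])
E
```

```text
pics
{'t': 0.0, 'ee_pos': array([181.71416412, 623.07756916, 229.8521297 ]), 'eef_rot': array([ 0.56626867,  0.42357243, -0.42502156, -0.5650512 ]), 'width': 85.16244860772471, 'wrist_force': array([0.46292684, 0.13082253, 0.08226488])} 18.700000000000003
scene 471.24154496581286 321.4643925345057 239.75621491545868 [ 0.99493758 -2.12842773  1.34000777] [309.91901785 176.72030383 836.11866821]
top 593.0740516616855 329.4635560968406 247.1384660299132 [ 2.00898843 -2.21363935  0.22759159] [  42.65617105  460.1549353  1278.55008972]
wrist 370.8681536886686 317.2407513356259 241.3937507604601 [-2.31703199 -1.73975558 -0.25170797] [-648.62390218  -38.47729988  378.53399846]
```

View pics/scene0.png

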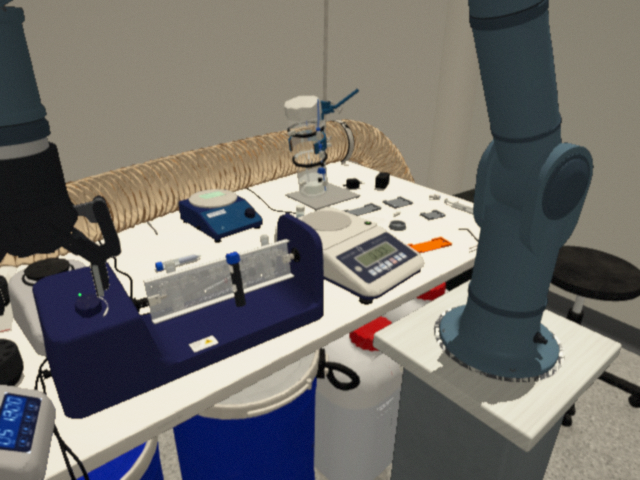

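View pics/top0.png

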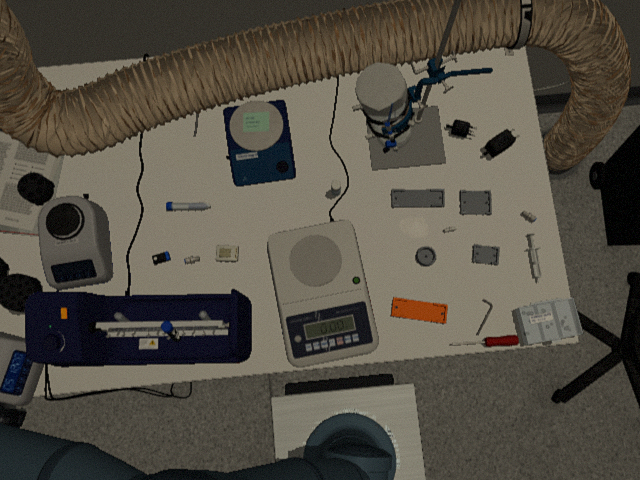

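View pics/wrist0.png

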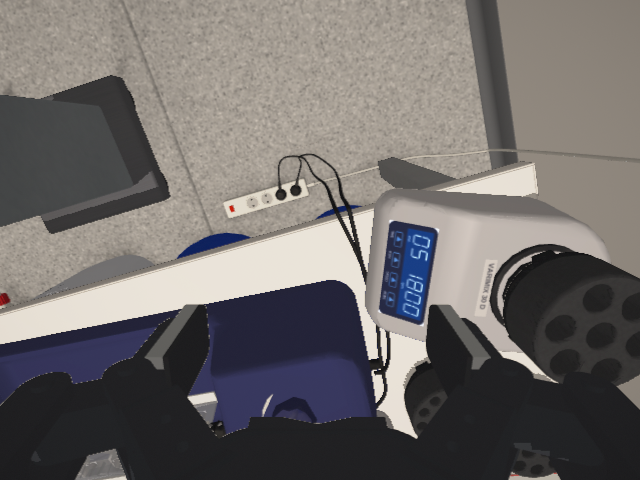

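```bash
cat > h.py <<'E'
from bench import manip
import numpy as np, cv2
from scipy.spatial.transform import Rotation as R
def cloud(r):
    z=r['z_map'].astype(float); v,u=np.mgrid[:480,:640]
    P=np.stack([(u-r['cx'])/r['fx']*z,(v-r['cy'])/r['fy']*z,z],-1)
    M=R.from_rotvec(np.array(r['rvec']).ravel()).as_matrix()
    W=(P-np.array(r['tvec']).ravel())@M
    W[z==0]=np.nan
    return W
def pose(s=None):
    s=s or manip.sense(); M=R.from_quat(s['eef_rot']).as_matrix()
    print('t',round(s['t'],2),'tcp',np.round(s['ee_pos'],1),'x',np.round(M[:,0],3),'y',np.round(M[:,1],3),'w',round(s['width'],1),'F',np.round(s['wrist_force'],1),'q',np.round(s['qpos'],2))
    return s,M
E
python3 - <<'E'
from h import *
s,M=pose(); print(M.round(3))
N="sample_tube sensor driver vial tube_cradle sensor_tray driver_tray vial_well fitting stir_bar".split()
for c in('top','scene'):
    r=manip.read_camera(c); W=cloud(r); 
    for n in N:
        for d in manip.cut_out(c,n):
            m=d['mask']; Q=W[m]; Q=Q[~np.isnan(Q[:,0])]
            if len(Q)<10: print(c,n,'few');continue
            t=np.percentile(Q[:,2],95)
            rect=cv2.minAreaRect(Q[:,:2].astype(np.float32))
            print(c,n,round(d['p'],2),np.round(d['at']),'med',np.median(Q,0).round(),'ztop',t.round(1),'rect',np.round(rect[0]),np.round(rect[1]),round(rect[2]),m.sum())
E
```

```text
t 0.15 tcp [181.8 623.3 230.2] x [ 0.28   0.96  -0.002] y [-0.    -0.002 -1.   ] w 85.4 F [0.  0.5 0.2] q [-1.38  0.38  0.04  1.6  -0.02  1.16 -0.05]
[[ 0.28  -0.    -0.96 ]
 [ 0.96  -0.002  0.28 ]
 [-0.002 -1.    -0.   ]]
top sample_tube 0.61 [447. 228.] med [ 485. -283.    8.] ztop 12.1 rect [ 487. -282.] [ 7. 24.] 7 28
top sample_tube 0.53 [189. 209.] med [599. 316.  15.] ztop 20.5 rect [600. 319.] [101.  19.] 86 253
top sensor 0.58 [225. 251.] med [479. 233.  13.] ztop 17.6 rect [481. 234.] [50. 39.] 86 294
top driver 0.64 [157. 255.] med [482. 385.  15.] ztop 20.6 rect [485. 388.] [25. 41.] 13 165
top vial 0.21 [427. 256.] med [ 428. -220.    5.] ztop 16.1 rect [ 428. -220.] [43. 45.] 82 326
top tube_cradle 0.93 [420. 310.] med [ 306. -192.    4.] ztop 10.4 rect [ 306. -190.] [129.  47.] 77 1100
top tube_cradle 0.73 [416. 198.] med [ 569. -220.    4.] ztop 10.1 rect [ 568. -221.] [130.  47.] 89 962
top sensor_tray 0.56 [478. 203.] med [ 545. -354.    4.] ztop 9.6 rect [ 545. -354.] [74. 59.] 84 739
top driver_tray 0.67 [483. 258.] med [ 419. -360.    4.] ztop 10.8 rect [ 419. -3
[... 540 characters left out ...]
. 210.] med [599. -27.  47.] ztop 57.5 rect [629. -63.] [ 21. 108.] 39 91
scene tube_cradle 0.73 [433. 245.] med [ 302. -205.    7.] ztop 10.9 rect [ 304. -201.] [106.  46.] 77 365
scene tube_cradle 0.5 [364. 206.] med [ 564. -244.    7.] ztop 11.8 rect [ 534. -171.] [ 86. 283.] 27 258
scene sensor_tray 0.68 [399. 204.] med [ 544. -360.    7.] ztop 11.7 rect [ 548. -365.] [94. 69.] 85 222
scene driver_tray 0.74 [438. 214.] med [ 416. -367.    8.] ztop 11.8 rect [ 416. -367.] [74. 44.] 80 123
scene vial_well 0.42 [394. 224.] med [ 428. -220.   10.] ztop 16.4 rect [ 427. -222.] [40. 45.] 8 119
scene stir_bar 0.24 [397. 223.] med [ 431. -221.   10.] ztop 16.8 rect [ 443. -228.] [44. 82.] 62 179
```

```bash
python3 - <<'E'
from h import *
r=manip.read_camera('wrist'); M=R.from_rotvec(np.ravel(r['rvec'])).as_matrix(); c=-M.T@np.ravel(r['tvec'])
s,T=pose()
print('cam',c,'in tool',T.T@(c-s['ee_pos']),'axis in tool',T.T@M[2], 'xcam in tool',T.T@M[0])
r=manip.read_camera('top'); p=r['pixels']
a=cv2.resize(p[160:290,130:350],None,fx=3.6,fy=3.6,interpolation=cv2.INTER_CUBIC)
b=cv2.resize(p[100:330,350:570],None,fx=2.6,fy=2.6,interpolation=cv2.INTER_CUBIC)
cv2.imwrite('pics/ta.png',a[:,:,::-1]); cv2.imwrite('pics/tb.png',b[:,:,::-1])
W=cloud(r)
# vial
sub=W[165:200,322:350]; m=sub[...,2]>40; print(sub[m].mean(0),m.sum(),sub[m].min(0),sub[m].max(0))
E
```

```text
t 1.3 tcp [181.9 624.  231.3] x [ 0.28  0.96 -0.  ] y [-0.  0. -1.] w 85.1 F [-0.2 -0.1  0.3] q [-1.38  0.38  0.04  1.6  -0.02  1.16 -0.05]
cam [112.86701133 644.07809843 373.56086418] in tool [-7.98958250e-02 -1.42287698e+02  7.19250654e+01] axis in tool [ 3.91052401e-04  9.58180913e-01 -2.86162864e-01] xcam in tool [ 9.99999746e-01 -2.04392837e-04  6.82153458e-04]
[602.91161399 -29.41492894  52.26094328] 91 [591.91272275 -40.37320123  41.36012891] [615.41526282 -18.8050251   59.3835504 ]
```

View pics/ta.png

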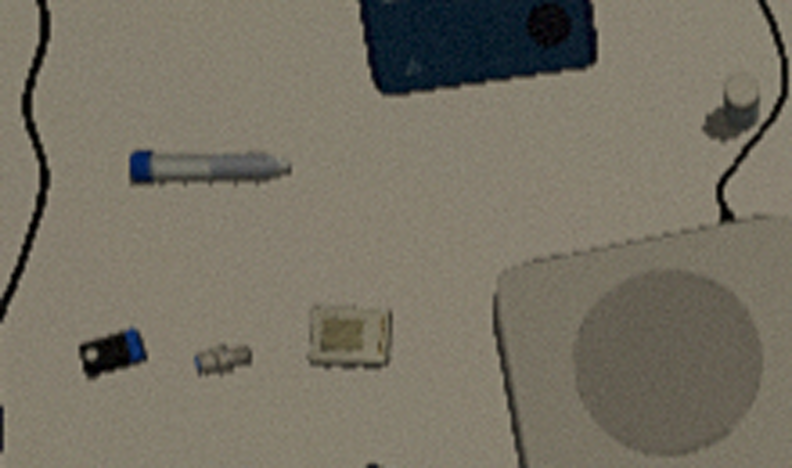

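View pics/tb.png

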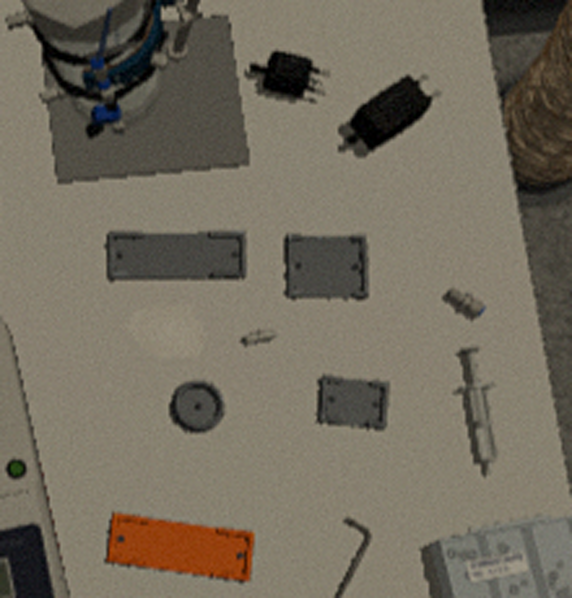

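Call:
{"api": "servo_tool", "payload": {
  "commands": [
    [0, -0.01, 0, 0, 0.145, 0, 0],
    [0, -0.01, 0, 0, 0.145, 0, 0],
    [0, -0.01, 0, 0, 0.145, 0, 0],
    [0, -0.01, 0, 0, 0.145, 0, 0],
    [0, -0.01, 0, 0, 0.145, 0, 0],
    [0, -0.01, 0, 0, 0.145, 0, 0],
    [0, -0.01, 0, 0, 0.145, 0, 0],
    [0, -0.01, 0, 0, 0.145, 0, 0],
    [0, 0, 0, 0, 0.127, 0, 0],
    [0.035, 0, -0.035, 0, 0, 0, 0],
    [0.035, 0, -0.035, 0, 0, 0, 0],
    [0.035, 0, -0.035, 0, 0, 0, 0],
    [0.035, 0, -0.035, 0, 0, 0, 0],
    [0.035, 0, -0.035, 0, 0, 0, 0],
    [0.035, 0, -0.035, 0, 0, 0, 0],
    [0.035, 0, -0.035, 0, 0, 0, 0],
    [0.035, 0, -0.035, 0, 0, 0, 0],
    [0.035, 0, -0.035, 0, 0, 0, 0],
    [0.035, 0, -0.035, 0, 0, 0, 0],
    [0, 0, 0, 0, 0, 0, 0]
  ]
}}

```text
t: 3.35
ee_pos: [538.1, 263.9, 312.1]
eef_rot: [0.709, -0.004, 0.007, -0.705]
wrist_force: [-0.8, -0.6, 0.1]
width: 85.6
```

```bash
cat >> h.py <<'E'
def find(c,names,pmin=0.3,pic=None,zmin=None):
    r=manip.read_camera(c); W=cloud(r)
    if pic: cv2.imwrite(f'pics/{pic}.png',r['pixels'][:,:,::-1])
    for n in names:
        for d in manip.cut_out(c,n):
            if d['p']<pmin: continue
            m=d['mask']; m=cv2.erode(m.astype(np.uint8),np.ones((3,3)))>0
            Q=W[m]; Q=Q[~np.isnan(Q[:,0])]
            if len(Q)<10: continue
            if zmin is not None: Q=Q[Q[:,2]>zmin]
            rect=cv2.minAreaRect(Q[:,:2].astype(np.float32)); 
            w,h=rect[1]; a=rect[2]+(0 if w>h else 90)
            if a>135:a-=180
            print(c,n,round(d['p'],2),np.round(d['at']),'mean',Q.mean(0).round(1),'z5/50/95',np.percentile(Q[:,2],[5,50,95]).round(1),'rect',np.round(rect[0],1),np.round([max(w,h),min(w,h)],1),'long axis deg',round(a,1),len(Q))
    return r,W
E
python3 - <<'E'
from h import *
pose()
find('wrist',['sample_tube','sensor','driver','fitting','vial'],pic='w1')
E
```

```text
t 3.35 tcp [538.1 263.9 312.1] x [ 1.    -0.016  0.005] y [ 0.005 -0.005 -1.   ] w 85.6 F [-0.8 -0.6  0.1] q [-0.99  0.24  0.55  1.65 -0.13  1.28 -0.43]
wrist sample_tube 0.83 [369. 143.] mean [602.1 322.   15.3] z5/50/95 [12.4 15.5 17.9] rect [603.2 316.5] [98.7 17.7] long axis deg 86.3 1052
wrist sensor 0.61 [269. 216.] mean [481.7 234.9  12.8] z5/50/95 [10.9 12.9 14.6] rect [481.2 233.6] [49.  35.6] long axis deg 83.3 1109
wrist driver 0.97 [263.  85.] mean [486.1 384.1  15.5] z5/50/95 [12.5 15.5 18.7] rect [485.7 384.4] [35.  17.5] long axis deg 102.6 535
wrist fitting 0.75 [260. 148.] mean [475.3 316.   12.7] z5/50/95 [10.1 12.8 15.3] rect [475.6 314.9] [30.4 12.6] long axis deg 93.2 231
wrist vial 0.7 [366. 404.] mean [604.8 -21.3  31.9] z5/50/95 [ 7.7 33.  53.2] rect [604.5 -23. ] [20.5  9.3] long axis deg 15.5 410
```

View pics/w1.png

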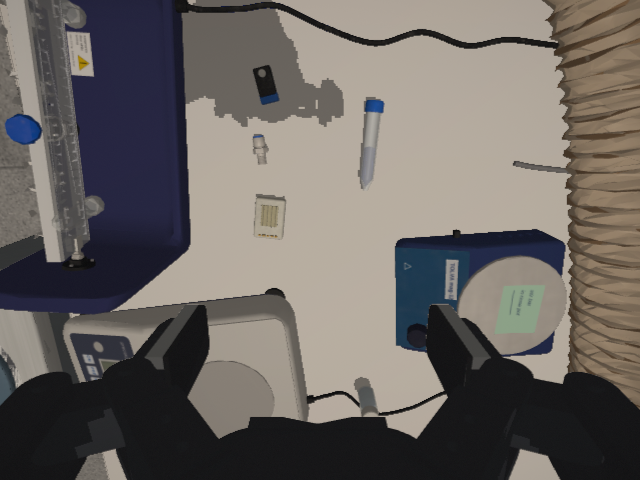

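Call:
{"api": "servo_tool", "payload": {
  "commands": [
    [0.01, 0, -0.042, 0, 0, 0, 0],
    [0.01, 0, -0.042, 0, 0, 0, 0],
    [0.01, 0, -0.042, 0, 0, 0, 0],
    [0.01, 0, -0.042, 0, 0, 0, 0],
    [0.01, 0, -0.042, 0, 0, 0, 0],
    [0.01, 0, -0.042, 0, 0, 0, 0],
    [0.0, 0, -0.04, 0, 0, 0, 0],
    [0, 0.04, 0, 0, 0, 0, 0],
    [0, 0.04, 0, 0, 0, 0, 0],
    [0, 0.04, 0, 0, 0, 0, 0],
    [0, 0.04, 0, 0, 0, 0, 0],
    [0, 0, 0, 0, 0, 0, 0],
    [0, 0, 0, 0, 0, 0, 0]
  ]
}}

```text
t: 4.95
ee_pos: [591.8, -16.5, 151.3]
eef_rot: [0.707, 0.0, -0.001, -0.707]
wrist_force: [0.5, -0.2, 0.2]
width: 85.5
```

```bash
python3 - <<'E'
from h import *
pose()
r,W=find('wrist',['vial'],pic='w2')
m=(W[...,2]>40)&(W[...,2]<60)&(abs(W[...,0]-603)<30)&(abs(W[...,1]+28)<30)
Q=W[m]; print(m.sum(),Q.mean(0),np.percentile(Q,[1,99],axis=0))
c,rad=cv2.minEnclosingCircle(Q[(Q[:,2]>51)][:,:2].astype(np.float32));print(c,rad)
E
```

```text
t 4.95 tcp [591.8 -16.5 151.3] x [ 1.     0.002 -0.001] y [-0.001 -0.    -1.   ] w 85.5 F [ 0.5 -0.2  0.2] q [-0.56  0.42  0.64  1.84 -0.29  0.99  0.2 ]
wrist vial 0.71 [334. 252.] mean [605.4 -26.2  45.1] z5/50/95 [16.2 52.6 54.1] rect [606.  -29.6] [22.  19.9] long axis deg 99.6 1137
950 [605.76164883 -28.97371098  52.12697153] [[595.14370616 -40.97263175  42.07619584]
 [616.4759309  -19.28412828  54.72385225]]
(606.3284301757812, -30.561813354492188) 11.64016342163086
```

View pics/w2.png

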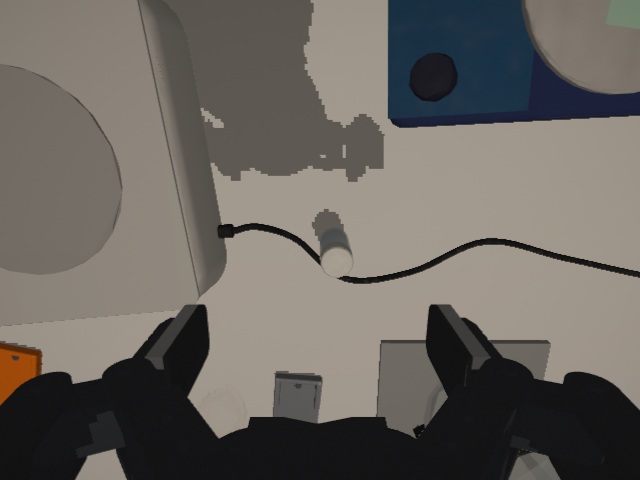

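Call:
{"api": "servo_tool", "payload": {
  "commands": [
    [0.013, 0.02, -0.0135, 0, 0, 0, 0],
    [0, 0.03, 0, 0, 0, 0, 0],
    [0, 0.03, 0, 0, 0, 0, 0],
    [0, 0, 0, 0, 0, 0, 0],
    [0, 0, 0, 0, 0, 0, 0]
  ]
}}

```text
t: 5.55
ee_pos: [606.5, -31.3, 73.3]
eef_rot: [-0.707, -0.001, -0.001, 0.707]
wrist_force: [0.2, 0.3, -0.3]
width: 85.3
```

Call:
{"api": "servo_tool", "payload": {
  "commands": [
    [0, 0.025, 0, 0, 0, 0, 0],
    [0, 0.02, 0, 0, 0, 0, 0],
    [0, 0.01, 0, 0, 0, 0, 0],
    [0, 0, 0, 0, 0, 0, 0],
    [0, 0, 0, 0, 0, 0, 0]
  ]
}}

```text
t: 6.05
ee_pos: [606.6, -31.6, 18.1]
eef_rot: [-0.707, -0.001, -0.001, 0.707]
wrist_force: [-0.1, 0.4, 0.3]
width: 85.5
```

```bash
python3 - <<'E'
from h import *
pose()
r=manip.read_camera('wrist'); cv2.imwrite('pics/w3.png',r['pixels'][:,:,::-1])
E
```

```text
t 6.05 tcp [606.6 -31.6  18.1] x [1.    0.    0.003] y [ 0.003  0.    -1.   ] w 85.5 F [-0.1  0.4  0.3] q [-0.44  0.63  0.54  1.86 -0.45  0.77  0.34]
```

View pics/w3.png

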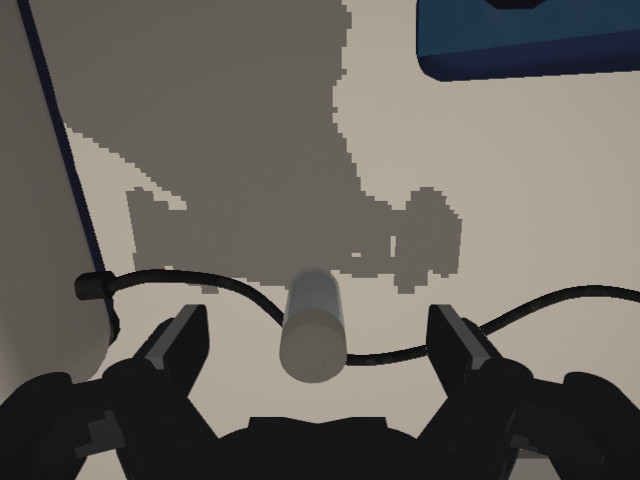

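Call:
{"api": "servo_tool", "payload": {
  "commands": [
    [0, 0, 0, 0, 0, 0, 130],
    [0, 0, 0, 0, 0, 0, 150],
    [0, 0, 0, 0, 0, 0, 165],
    [0, 0, 0, 0, 0, 0, 180],
    [0, 0, 0, 0, 0, 0, 200],
    [0, 0, 0, 0, 0, 0, 220],
    [0, 0, 0, 0, 0, 0, 240],
    [0, 0, 0, 0, 0, 0, 255]
  ],
  "squeeze": 25
}}

```text
t: 6.9
ee_pos: [605.2, -31.5, 16.5]
eef_rot: [-0.707, -0.0, -0.0, 0.707]
wrist_force: [-0.2, 0.1, 2.7]
width: 22.3
```

```bash
python3 - <<'E'
from h import *
pose()
r=manip.read_camera('wrist'); cv2.imwrite('pics/w4.png',r['pixels'][:,:,::-1])
E
```

```text
t 6.9 tcp [605.2 -31.5  16.5] x [1. 0. 0.] y [ 0.  0. -1.] w 22.3 F [-0.2  0.1  2.7] q [-0.44  0.63  0.53  1.86 -0.45  0.77  0.34]
```

View pics/w4.png

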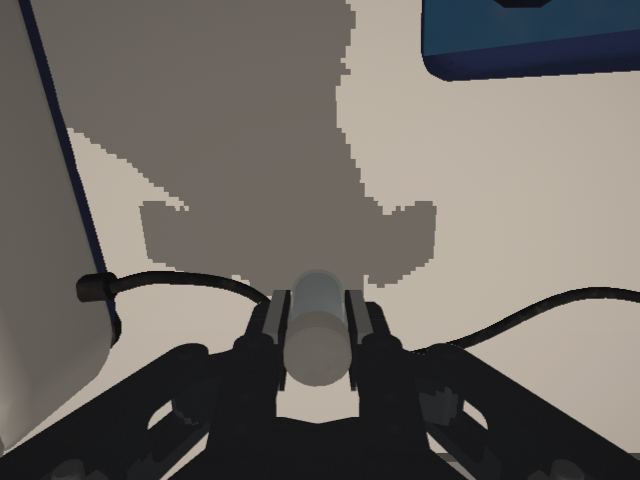

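Call:
{"api": "servo_tool", "payload": {
  "commands": [
    [0, -0.01, 0, 0, 0, 0, 255],
    [0, -0.03, 0, 0, 0, 0, 255],
    [0, -0.04, 0, 0, 0, 0, 255],
    [0, -0.04, 0, 0, 0, 0, 255],
    [-0.02, -0.03, -0.02, 0, 0, 0, 255],
    [-0.02, -0.03, -0.03, 0, 0, 0, 255],
    [-0.02, -0.03, -0.03, 0, 0, 0, 255],
    [-0.02, -0.02, -0.035, 0, 0, 0, 255],
    [-0.015, -0.02, -0.035, 0, 0, 0, 255],
    [-0.015, -0.01, -0.04, 0, 0, 0, 255],
    [-0.015, -0.01, -0.04, 0, 0, 0, 255],
    [0, 0, -0.04, 0, 0, 0, 255],
    [0, 0, -0.04, 0, 0, 0, 255],
    [0, 0, -0.04, 0, 0, 0, 255],
    [0, 0, 0, 0, 0, 0, 255],
    [0, 0, 0, 0, 0, 0, 255]
  ]
}}

```text
t: 8.55
ee_pos: [478.6, -382.8, 286.2]
eef_rot: [0.707, -0.002, 0.001, -0.707]
wrist_force: [-0.1, 1.5, -0.7]
width: 22.4
```

```bash
python3 - <<'E'
from h import *
pose()
find('wrist',['vial_well','tube_cradle','sensor_tray','driver_tray','stir_bar'],pic='w5')
E
```

```text
t 8.55 tcp [ 478.6 -382.8  286.2] x [ 1.    -0.004 -0.001] y [-0.001 -0.    -1.   ] w 22.4 F [-0.1  1.5 -0.7] q [-0.08  0.36  0.87  1.66 -0.29  1.26  0.84]
wrist vial_well 0.83 [268.  43.] mean [ 430.8 -222.4    6. ] z5/50/95 [ 1.5  3.5 13.4] rect [ 431.2 -222.8] [42.6 42.1] long axis deg 46.3 1650
wrist tube_cradle 0.92 [146.  36.] mean [ 302.6 -216.6    3.3] z5/50/95 [1.3 2.8 7.8] rect [ 303.1 -215.4] [73.8 42.5] long axis deg 76.8 3020
wrist tube_cradle 0.85 [404.  50.] mean [ 569.6 -231.7    3.3] z5/50/95 [1.4 2.9 7.7] rect [ 569.3 -233.1] [99.5 42.3] long axis deg 85.2 4065
wrist sensor_tray 0.69 [378. 173.] mean [ 546.9 -354.2    3.5] z5/50/95 [1.5 3.  8. ] rect [ 546.5 -354.7] [69.5 56.7] long axis deg 83.7 3076
wrist driver_tray 0.87 [264. 176.] mean [ 420.7 -359.5    3.8] z5/50/95 [1.4 3.  8.1] rect [ 420.5 -359.4] [56.8 41. ] long axis deg 77.8 1775
wrist stir_bar 0.66 [323. 105.] mean [ 487.6 -285.1    8.8] z5/50/95 [ 7.4  8.8 10.1] rect [ 487.8 -285.7] [25.6  5.2] long axis deg 99.3 116
```

View pics/w5.png

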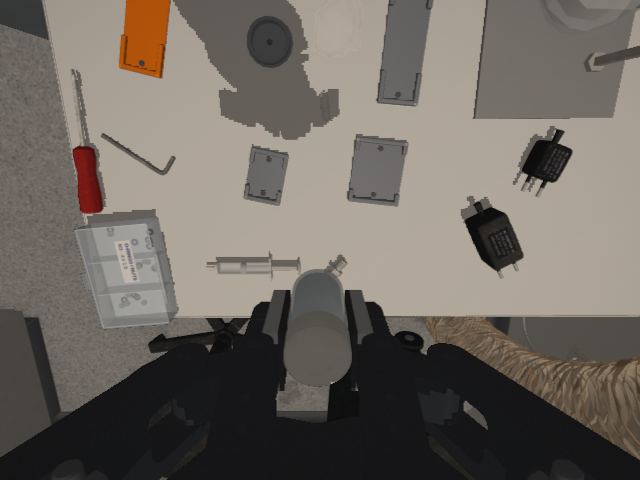

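```bash
python3 - <<'E'
from h import *
s,T=pose()
r=manip.read_camera('wrist');W=cloud(r)
L=(W-s['ee_pos'])@T
d=L[320:390,280:360].reshape(-1,3); d=d[(abs(d[:,0])<16)&(d[:,1]<-20)&(d[:,1]>-50)]
print(len(d),d.mean(0),np.percentile(d,[1,50,99],axis=0))
top=d[d[:,1]<np.percentile(d[:,1],3)+4]; print(cv2.minEnclosingCircle(top[:,[0,2]].astype(np.float32)),np.median(top[:,1]))
E
```

```text
t 8.85 tcp [ 480.8 -379.8  286.3] x [1.    0.003 0.   ] y [ 0.     0.001 -1.   ] w 22.4 F [-0.2 -0.1 -1. ] q [-0.09  0.36  0.87  1.66 -0.29  1.26  0.85]
5015 [  1.56513002 -35.60990213   2.77427025] [[-11.372317   -41.8257457   -9.9737008 ]
 [  1.64858442 -36.4760353    3.5346176 ]
 [ 13.92728145 -24.23287792  12.12496277]]
((1.235428810119629, 0.09020185470581055), 17.00774383544922) -36.65101250855019
```

```bash
python3 - <<'E'
from h import *
s,T=pose()
find('wrist',['vial_well','sensor_tray','driver_tray'])
s,T=pose()
E
```

```text
t 8.9 tcp [ 480.7 -380.1  286.3] x [1.    0.002 0.   ] y [ 0.     0.001 -1.   ] w 22.5 F [-0.2  0.3 -0.4] q [-0.08  0.36  0.87  1.66 -0.29  1.26  0.85]
wrist vial_well 0.82 [269.  46.] mean [ 430.6 -222.6    5.9] z5/50/95 [ 1.5  3.4 13.3] rect [ 431.3 -223.6] [43.3 42.2] long axis deg 64.6 1687
wrist sensor_tray 0.66 [378. 176.] mean [ 547.2 -354.7    3.6] z5/50/95 [1.5 3.  8. ] rect [ 547.1 -355.2] [71.6 56.6] long axis deg 83.6 3110
wrist driver_tray 0.67 [267. 177.] mean [ 420.9 -359.6    3.8] z5/50/95 [1.5 3.  8.2] rect [ 421.2 -359.7] [57.6 40.8] long axis deg 78.5 1776
t 9.1 tcp [ 480.2 -381.1  286.4] x [1.    0.001 0.   ] y [ 0.  0. -1.] w 22.6 F [ 0.2 -0.3 -0.6] q [-0.08  0.36  0.87  1.66 -0.29  1.26  0.85]
```

Call:
{"api": "servo_tool", "payload": {
  "commands": [
    [-0.0125, 0, 0.039, 0, 0, 0, 255],
    [-0.0125, 0, 0.039, 0, 0, 0, 255],
    [-0.013, 0, 0.039, 0, 0, 0, 255],
    [-0.013, 0, 0.04, 0, 0, 0, 255],
    [0, 0.04, 0, 0, 0, 0, 255],
    [0, 0.04, 0, 0, 0, 0, 255],
    [0, 0.04, 0, 0, 0, 0, 255],
    [0, 0.04, 0, 0, 0, 0, 255],
    [0, 0.04, 0, 0, 0, 0, 255],
    [0, 0.026, 0, 0, 0, 0, 255],
    [0, 0, 0, 0, 0, 0, 255],
    [0, 0, 0, 0, 0, 0, 255],
    [0, 0, 0, 0, 0, 0, 255]
  ]
}}

```text
t: 10.4
ee_pos: [430.7, -225.3, 62.1]
eef_rot: [0.707, 0.001, 0.001, -0.707]
wrist_force: [0.3, -0.1, -1.3]
width: 22.6
```

```bash
python3 - <<'E'
from h import *
s,T=pose()
r,W=find('wrist',['vial_well'],pic='w6')
find('top',['vial_well'],pic='t6')
E
```

```text
t 10.4 tcp [ 430.7 -225.3   62.1] x [ 1.    -0.     0.004] y [ 0.004 -0.001 -1.   ] w 22.6 F [ 0.3 -0.1 -1.3] q [-0.26  0.4   0.75  2.14 -0.41  0.74  0.76]
wrist vial_well 0.65 [312. 252.] mean [ 429.9 -216.7    5.9] z5/50/95 [ 1.8  3.3 13.1] rect [ 430.  -217.3] [46.  37.3] long axis deg 4.2 3873
```

View pics/w6.png

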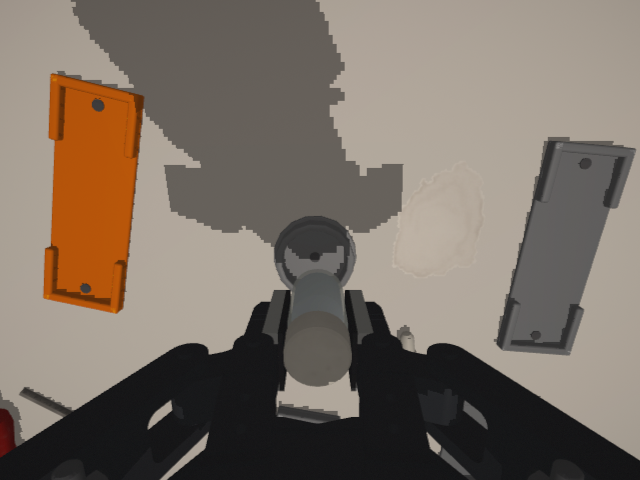

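```bash
python3 - <<'E'
from h import *
s,T=pose()
r,W=find('wrist',['tube_cradle'])
P=W[200:300,265:365].reshape(-1,3)
P=P[(P[:,2]>12.0)&(P[:,2]<14.5)&(np.hypot(P[:,0]-430,P[:,1]+222)<27)]
A=np.c_[2*P[:,:2],np.ones(len(P))]; sol=np.linalg.lstsq(A,(P[:,:2]**2).sum(1),rcond=None)[0]
print(len(P),sol[:2],np.sqrt(sol[2]+sol[0]**2+sol[1]**2),P.min(0),P.max(0))
# vial silhouette
L=(W-s['ee_pos'])@T
d=L[290:390,275:360].reshape(-1,3); d=d[(abs(d[:,0])<14)&(d[:,1]<-33)&(d[:,1]>-40)&(abs(d[:,2])<20)]
print(len(d),np.percentile(d,[2,50,98],axis=0))
E
```

```text
t 10.6 tcp [ 430.3 -224.8   61.7] x [1.    0.    0.003] y [ 0.003 -0.    -1.   ] w 22.2 F [ 0.5  0.1 -0.2] q [-0.26  0.4   0.75  2.14 -0.41  0.74  0.76]
wrist tube_cradle 0.93 [ 91. 190.] mean [ 309.1 -186.5    3.6] z5/50/95 [1.6 2.9 7.9] rect [ 308.2 -190.9] [122.7  43.5] long axis deg 76.6 17929
wrist tube_cradle 0.84 [563. 243.] mean [ 570.2 -216.7    3.7] z5/50/95 [1.8 3.  8. ] rect [ 572.4 -221.6] [124.2  50.3] long axis deg 86.0 16167
902 [ 430.24075614 -221.74426764] 19.701497055407504 [ 409.13129397 -238.38395327   12.00297368] [ 451.57269141 -200.23958891   14.45587409]
4415 [[-12.04132896 -38.28745005  -9.23621195]
 [  0.66799493 -36.67789336   2.44853168]
 [ 13.54120513 -33.68457197  11.81541584]]
```

Call:
{"api": "servo_tool", "payload": {
  "commands": [
    [-0.0005, 0.015, 0.002, 0, 0, 0, 255],
    [0, 0.015, 0, 0, 0, 0, 255],
    [0, 0.007, 0, 0, 0, 0, 255],
    [0, 0.002, 0, 0, 0, 0, 255],
    [0, 0, 0, 0, 0, 0, 255],
    [0, 0, 0, 0, 0, 0, 255]
  ]
}}

```text
t: 11.3
ee_pos: [429.0, -222.9, 21.8]
eef_rot: [0.707, 0.0, 0.0, -0.707]
wrist_force: [0.2, -0.1, -0.0]
width: 22.5
```

Call:
{"api": "servo_tool", "payload": {
  "commands": [
    [0, 0.0015, 0, 0, 0, 0, 255],
    [0, 0, 0, 0, 0, 0, 255],
    [0, 0, 0, 0, 0, 0, 255]
  ]
}}

```text
t: 11.6
ee_pos: [428.7, -222.5, 20.0]
eef_rot: [0.707, 0.0, 0.0, -0.707]
wrist_force: [0.2, 0.4, -0.5]
width: 22.5
```

Call:
{"api": "servo_tool", "payload": {
  "commands": [
    [0, 0.001, 0, 0, 0, 0, 255],
    [0, 0, 0, 0, 0, 0, 255],
    [0, 0, 0, 0, 0, 0, 255]
  ]
}}

```text
t: 11.9
ee_pos: [428.8, -222.6, 19.4]
eef_rot: [-0.707, -0.0, -0.0, 0.707]
wrist_force: [-1.2, 0.7, 6.3]
width: 22.3
```

Call:
{"api": "servo_tool", "payload": {
  "commands": [
    [0, 0, 0, 0, 0, 0, 160],
    [0, 0, 0, 0, 0, 0, 130],
    [0, 0, 0, 0, 0, 0, 90],
    [0, 0, 0, 0, 0, 0, 40],
    [0, -0.02, 0, 0, 0, 0, 0],
    [0, -0.03, 0, 0, 0, 0, 0],
    [0, -0.04, 0, 0, 0, 0, 0],
    [0, -0.04, 0, 0, 0, 0, 0],
    [0, -0.04, 0, 0, 0, 0, 0],
    [0, 0, 0, 0, 0, 0, 0]
  ]
}}

```text
t: 12.9
ee_pos: [432.5, -224.6, 194.0]
eef_rot: [0.708, 0.004, 0.004, -0.707]
wrist_force: [0.7, 0.6, 0.0]
width: 85.6
```

```bash
python3 - <<'E'
from h import *
s,T=pose()
r,W=find('wrist',['vial','tube_cradle'],pic='w7')
m=(W[...,2]>52)&(W[...,2]<62)&(np.hypot(W[...,0]-430,W[...,1]+222)<30);Q=W[m];print(cv2.minEnclosingCircle(Q[:,:2].astype(np.float32)),np.median(Q[:,2]))
E
```

```text
t 12.9 tcp [ 432.5 -224.6  194. ] x [ 1.    -0.     0.012] y [ 0.012 -0.001 -1.   ] w 85.6 F [0.7 0.6 0. ] q [-0.45  0.14  0.92  2.06 -0.13  0.99  0.53]
wrist vial 0.7 [308. 219.] mean [ 429.9 -218.2   50.2] z5/50/95 [22.2 55.9 57.2] rect [ 430.1 -220.7] [21.7 20.3] long axis deg 91.9 821
wrist tube_cradle 0.71 [174. 172.] mean [ 308.6 -188.2    3.5] z5/50/95 [1.5 2.9 7.8] rect [ 308.6 -190.8] [121.7  42.2] long axis deg 76.3 6606
wrist tube_cradle 0.55 [462. 203.] mean [ 570.4 -218.5    3.7] z5/50/95 [1.7 3.  8. ] rect [ 570.1 -220.9] [122.4  43.5] long axis deg 84.8 6152
((429.6798400878906, -221.6464385986328), 11.583144187927246) 56.153411888459914
```

View pics/w7.png

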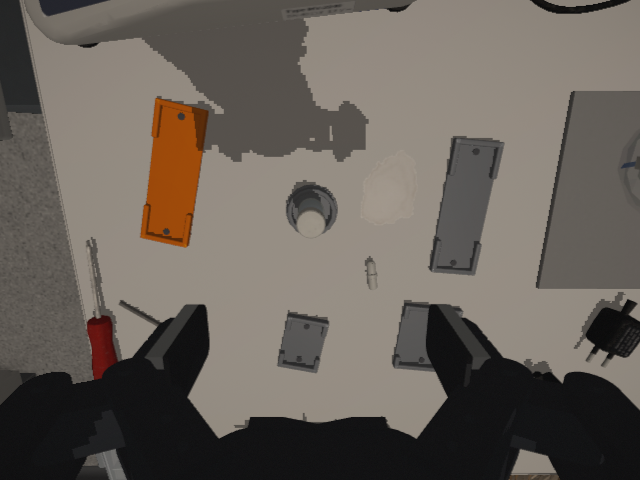

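Call:
{"api": "servo_tool", "payload": {
  "commands": [
    [0.007, 0, 0.02, 0, 0, 0, 0],
    [0.014, 0, 0.045, 0, 0, 0, 0],
    [0.014, 0, 0.045, 0, 0, 0, 0],
    [0.014, 0, 0.045, 0, 0, 0, 0],
    [0.014, 0, 0.045, 0, 0, 0, 0],
    [0.014, 0, 0.045, 0, 0, 0, 0],
    [0.014, 0, 0.045, 0, 0, 0, 0],
    [0.014, 0, 0.045, 0, 0, 0, 0],
    [0.014, 0, 0.045, 0, 0, 0, 0],
    [0.014, 0, 0.045, 0, 0, 0, 0],
    [0.014, 0, 0.045, 0, 0, 0, 0],
    [0.014, 0, 0.045, 0, 0, 0, 0],
    [0.009, 0.02, 0.027, 0, 0.07, 0, 0],
    [0, 0.02, 0, 0, 0, 0, 0],
    [0, 0, 0, 0, 0, 0, 0],
    [0, 0, 0, 0, 0, 0, 0]
  ]
}}

```text
t: 14.65
ee_pos: [597.3, 317.4, 146.1]
eef_rot: [0.708, -0.027, 0.024, -0.705]
wrist_force: [-0.4, -0.2, 1.1]
width: 85.6
```

```bash
python3 - <<'E'
from h import *
s,T=pose()
r,W=find('wrist',['sample_tube'],pic='w8')
E
```

```text
t 14.65 tcp [597.3 317.4 146.1] x [ 0.997 -0.071 -0.004] y [-0.004 -0.004 -1.   ] w 85.6 F [-0.4 -0.2  1.1] q [-0.97  0.57  0.57  1.62 -0.34  1.06 -0.37]
wrist sample_tube 0.79 [322. 218.] mean [603.  324.5  15.3] z5/50/95 [12.2 15.5 17.9] rect [600.9 317.1] [100.8  19. ] long axis deg 83.0 2378
```

View pics/w8.png

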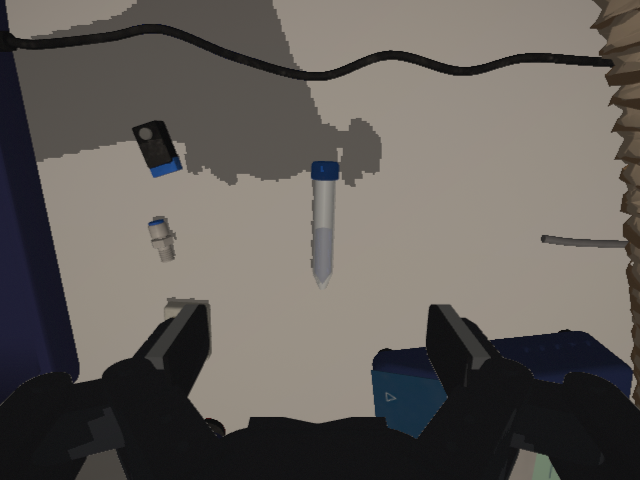

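```bash
cat >> h.py <<'E'
def inTool(c,name,k=0):
    s=manip.sense();T=R.from_quat(s['eef_rot']).as_matrix()
    r=manip.read_camera(c);W=cloud(r);d=manip.cut_out(c,name)[k]
    Q=W[d['mask']];Q=Q[~np.isnan(Q[:,0])]
    return s,T,W,Q,(Q-s['ee_pos'])@T
E
python3 - <<'E'
from h import *
s,T,W,Q,L=inTool('wrist','sample_tube')
L=L[Q[:,2]>8]; z=L[:,2]; print(np.percentile(z,[0,1,99,100]),s['ee_pos'])
lo,hi=np.percentile(z,[0.5,99.5])
for a,b in zip(np.linspace(lo,hi,9)[:-1],np.linspace(lo,hi,9)[1:]):
    m=(z>=a)&(z<b); x=L[m,0]; print(round((a+b)/2,1),(np.percentile(x,2)+np.percentile(x,98))/2,np.ptp(x))
E
```

```text
[-51.10767804 -47.27177966  49.57143752  50.17835978] [599.10543441 317.57833968 148.94158137]
-42.7 2.8326048503419923 15.412530575012898
-30.4 2.739269806513657 15.378732985126376
-18.0 3.1137601767931335 16.018434407822795
-5.7 3.0684038580826067 15.826380873003824
6.7 3.81344477378249 15.601724631346737
19.1 3.7813477110952602 15.428343645006782
31.4 4.087302389401062 16.482402884684642
43.8 4.204373232349564 20.426986547719736
```

Call:
{"api": "servo_tool", "payload": {
  "commands": [
    [0.0035, 0.03, 0, 0, 0.016, 0, 0],
    [0, 0.035, 0, 0, 0, 0, 0],
    [0, 0.03, 0, 0, 0, 0, 0],
    [0, 0.02, 0, 0, 0, 0, 0],
    [0, 0, 0, 0, 0, 0, 0],
    [0, 0, 0, 0, 0, 0, 0]
  ]
}}

```text
t: 15.45
ee_pos: [602.8, 319.3, 34.8]
eef_rot: [-0.706, 0.03, -0.031, 0.707]
wrist_force: [0.2, 0.2, 0.1]
width: 85.6
```

```bash
python3 - <<'E'
from h import *
s,T=pose()
r=manip.read_camera('wrist'); cv2.imwrite('pics/w9.png',r['pixels'][:,:,::-1])
E
```

```text
t 15.45 tcp [602.8 319.3  34.8] x [ 0.996 -0.086  0.001] y [ 0.001  0.    -1.   ] w 85.6 F [0.2 0.2 0.1] q [-0.92  0.71  0.51  1.66 -0.42  0.89 -0.33]
```

View pics/w9.png

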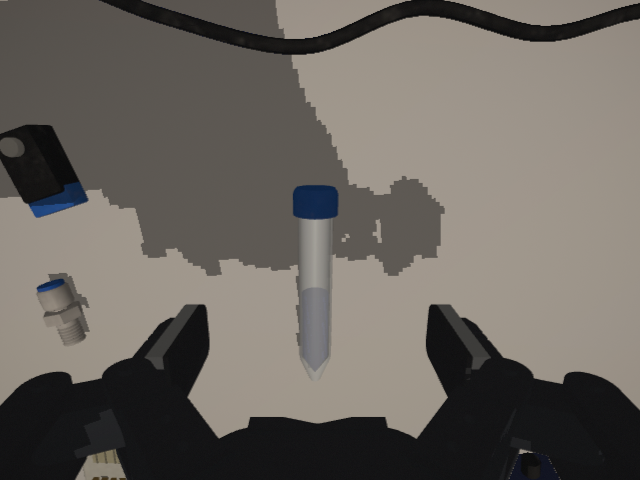

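Call:
{"api": "servo_tool", "payload": {
  "commands": [
    [0, 0.015, -0.001, 0, 0, 0, 0],
    [0, 0.01, 0, 0, 0, 0, 60],
    [0, 0.005, 0, 0, 0, 0, 100],
    [0, 0, 0, 0, 0, 0, 130],
    [0, 0, 0, 0, 0, 0, 150],
    [0, 0, 0, 0, 0, 0, 165],
    [0, 0, 0, 0, 0, 0, 180],
    [0, 0, 0, 0, 0, 0, 200],
    [0, 0, 0, 0, 0, 0, 225],
    [0, 0, 0, 0, 0, 0, 255],
    [0, 0, 0, 0, 0, 0, 255]
  ],
  "squeeze": 25
}}

```text
t: 16.6
ee_pos: [602.4, 318.5, 4.4]
eef_rot: [-0.706, 0.03, -0.031, 0.707]
wrist_force: [0.1, -0.3, 3.0]
width: 20.1
```

```bash
python3 - <<'E'
from h import *
s,T=pose()
r=manip.read_camera('wrist'); cv2.imwrite('pics/w10.png',r['pixels'][:,:,::-1])
E
```

```text
t 16.6 tcp [602.4 318.5   4.4] x [ 0.996 -0.086  0.001] y [ 0.001  0.001 -1.   ] w 20.1 F [ 0.1 -0.3  3. ] q [-0.9   0.75  0.49  1.66 -0.45  0.84 -0.31]
```

View pics/w10.png

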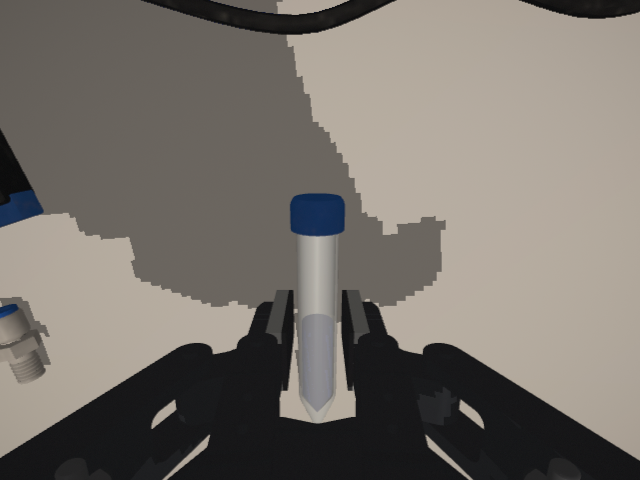

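Call:
{"api": "servo_tool", "payload": {
  "commands": [
    [0, -0.01, 0, 0, 0, 0, 255],
    [0, -0.03, 0, 0, 0, 0, 255],
    [0, -0.04, 0, 0, 0, 0, 255],
    [0, -0.04, 0, 0, 0, 0, 255],
    [0, -0.04, 0, 0, 0, 0, 255],
    [0, -0.04, -0.02, 0, 0, 0, 255],
    [0.001, 0, -0.04, 0, 0, 0, 255],
    [0.001, 0, -0.045, 0, 0, 0, 255],
    [0.001, 0, -0.045, 0, 0, 0, 255],
    [0.001, 0, -0.045, 0, 0, 0, 255],
    [0.001, 0, -0.045, 0, 0, 0, 255],
    [0.001, 0, -0.045, 0, 0, 0, 255],
    [0.001, 0, -0.045, 0, 0, 0, 255],
    [0.001, 0, -0.045, 0, 0, 0, 255],
    [0.001, 0, -0.045, 0, 0, 0, 255],
    [0.001, 0, -0.045, 0, 0, 0, 255],
    [0.001, 0, -0.045, 0, 0, 0, 255],
    [0.001, 0, -0.045, 0, 0, 0, 255],
    [0.001, 0, -0.035, 0, 0, 0, 255],
    [0, 0, 0, 0, 0, 0, 255]
  ]
}}

```text
t: 18.65
ee_pos: [560.6, -279.1, 204.8]
eef_rot: [0.708, -0.035, 0.034, -0.704]
wrist_force: [-0.7, 0.5, 0.5]
width: 20.2
```

Call:
{"api": "servo_tool", "payload": {
  "commands": [
    [0, 0, 0, 0, 0, 0, 255],
    [0, 0, 0, 0, 0, 0, 255]
  ]
}}

```text
t: 18.85
ee_pos: [564.5, -268.8, 203.5]
eef_rot: [-0.706, 0.03, -0.03, 0.707]
wrist_force: [0.1, 0.8, 0.2]
width: 20.2
```

```bash
python3 - <<'E'
from h import *
s,T=pose()
r,W=find('wrist',['tube_cradle','sample_tube','stir_bar'],pic='w11')
s,T=pose()
E
```

```text
t 18.85 tcp [ 564.5 -268.8  203.5] x [ 0.996 -0.084 -0.001] y [-0.     0.002 -1.   ] w 20.2 F [0.1 0.8 0.2] q [-0.22  0.45  0.77  1.71 -0.34  1.12  0.57]
wrist tube_cradle 0.81 [ 25. 148.] mean [ 309.4 -190.     3.3] z5/50/95 [1.4 2.8 7.6] rect [ 306.  -190.5] [122.  50.] long axis deg 76.4 6646
wrist tube_cradle 0.59 [320. 137.] mean [ 572.1 -203.5    3.3] z5/50/95 [1.5 2.9 7.7] rect [ 571.9 -206.6] [92.2 41.6] long axis deg 85.1 4875
wrist sample_tube 0.88 [316. 295.] mean [ 566.2 -259.1  214.3] z5/50/95 [211.  214.6 217.2] rect [ 565.4 -270. ] [100.7  19.2] long axis deg 85.4 8407
wrist stir_bar 0.59 [237. 236.] mean [ 488.5 -283.9    8.6] z5/50/95 [7.1 8.6 9.7] rect [ 488.6 -284.1] [25.6  6.5] long axis deg 99.4 159
t 19.05 tcp [ 564.9 -268.6  203.6] x [ 0.997 -0.083 -0.   ] y [-0.     0.001 -1.   ] w 20.3 F [-0.4  0.1 -0.2] q [-0.22  0.45  0.77  1.71 -0.34  1.12  0.57]
```

View pics/w11.png

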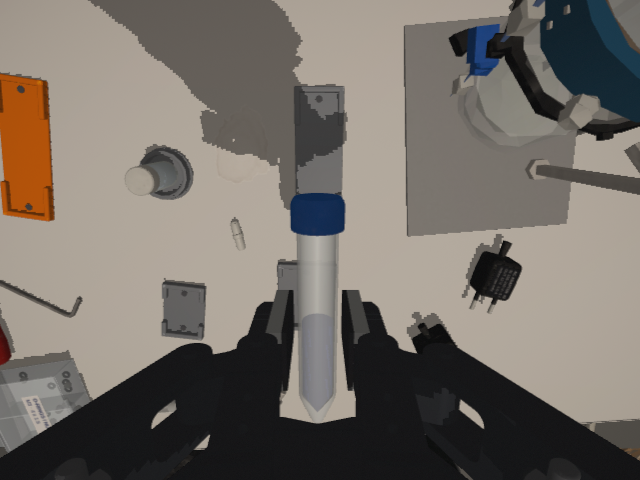

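Call:
{"api": "servo_tool", "payload": {
  "commands": [
    [0.001, 0, 0.0285, 0, 0, 0, 255],
    [0, 0.02, 0.02, 0, 0, 0, 255],
    [0, 0.04, 0, 0, 0, 0, 255],
    [0, 0.04, 0, 0, 0, 0, 255],
    [0, 0.04, 0, 0, 0, 0, 255],
    [0, 0.02, 0, 0, 0, 0, 255],
    [0, 0, 0, 0, 0, 0, 255],
    [0, 0, 0, 0, 0, 0, 255],
    [0, 0, 0, 0, 0, 0, 255]
  ]
}}

```text
t: 19.95
ee_pos: [571.1, -223.0, 45.8]
eef_rot: [0.707, -0.029, 0.031, -0.706]
wrist_force: [0.0, -0.5, 0.0]
width: 20.3
```

```bash
python3 - <<'E'
from h import *
s,T=pose()
r,W=find('wrist',['tube_cradle','sample_tube'],pic='w12')
s,T=pose()
E
```

```text
t 19.95 tcp [ 571.1 -223.    45.8] x [ 0.996 -0.085  0.004] y [ 0.004 -0.001 -1.   ] w 20.3 F [ 0.  -0.5  0. ] q [-0.2   0.62  0.65  1.84 -0.49  0.84  0.61]
wrist tube_cradle 0.81 [307. 192.] mean [ 571.7 -192.4    4.1] z5/50/95 [1.8 3.1 8.2] rect [ 570.3 -221. ] [123.   42.3] long axis deg 85.2 7201
wrist sample_tube 0.6 [318. 293.] mean [ 572.7 -212.9   56.6] z5/50/95 [53.3 56.9 59.4] rect [ 572.8 -224.3] [101.1  19.4] long axis deg 86.5 8439
t 20.1 tcp [ 570.8 -222.9   45.6] x [ 0.996 -0.086  0.003] y [ 0.003 -0.001 -1.   ] w 19.8 F [-0.1  0.3  1.1] q [-0.2   0.62  0.65  1.84 -0.49  0.84  0.61]
```

View pics/w12.png

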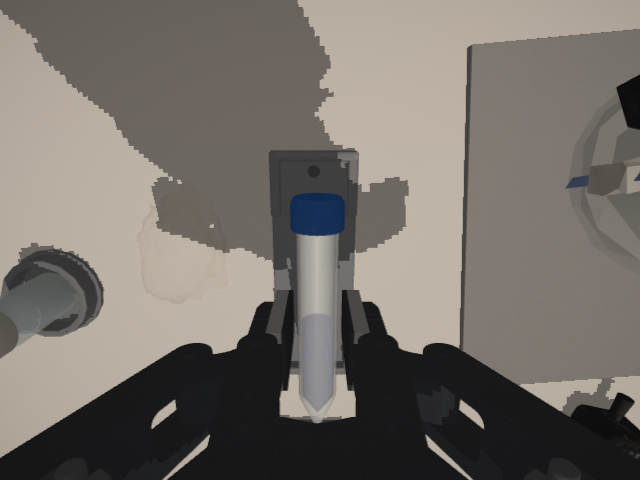

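Call:
{"api": "servo_tool", "payload": {
  "commands": [
    [-0.0015, 0.015, 0.003, 0, 0, 0, 255],
    [0, 0.012, 0, 0, 0, 0, 255],
    [0, 0.006, 0, 0, 0, 0, 255],
    [0, 0.003, 0, 0, 0, 0, 255],
    [0, 0, 0, 0, 0, 0, 255],
    [0, 0, 0, 0, 0, 0, 255]
  ]
}}

```text
t: 20.7
ee_pos: [568.0, -219.4, 7.4]
eef_rot: [0.707, -0.031, 0.03, -0.706]
wrist_force: [0.1, -0.3, -0.6]
width: 20.3
```

Call:
{"api": "servo_tool", "payload": {
  "commands": [
    [0, 0.0005, 0, 0, 0, 0, 255],
    [0, 0, 0, 0, 0, 0, 255],
    [0, 0, 0, 0, 0, 0, 255]
  ]
}}

```text
t: 21.0
ee_pos: [568.0, -219.5, 7.3]
eef_rot: [0.707, -0.03, 0.03, -0.706]
wrist_force: [-0.5, 0.4, 2.4]
width: 20.0
```

Call:
{"api": "servo_tool", "payload": {
  "commands": [
    [0, 0, 0, 0, 0, 0, 170],
    [0, 0, 0, 0, 0, 0, 140],
    [0, 0, 0, 0, 0, 0, 110],
    [0, -0.005, 0, 0, 0, 0, 70],
    [0, -0.02, 0, 0, 0, 0, 30],
    [0, -0.03, 0, 0, 0, 0, 0],
    [0, -0.04, 0, 0, 0, 0, 0],
    [0, -0.04, 0, 0, 0, 0, 0],
    [0, -0.04, 0, 0, 0, 0, 0],
    [0, 0, 0, 0, 0, 0, 0]
  ]
}}

```text
t: 22.0
ee_pos: [572.3, -221.9, 189.4]
eef_rot: [0.707, -0.026, 0.035, -0.705]
wrist_force: [0.1, 0.1, 0.8]
width: 85.2
```

```bash
python3 - <<'E'
from h import *
s,T=pose()
r,W=find('wrist',['tube_cradle','sample_tube'],pic='w13')
E
```

```text
t 22.0 tcp [ 572.3 -221.9  189.4] x [ 0.996 -0.087  0.013] y [ 0.013 -0.003 -1.   ] w 85.2 F [0.1 0.1 0.8] q [-0.31  0.43  0.77  1.77 -0.34  1.07  0.5 ]
wrist tube_cradle 0.97 [ 21. 208.] mean [ 312.4 -193.1    3.3] z5/50/95 [1.4 2.8 7.6] rect [ 310.3 -191.6] [123.5  40.4] long axis deg 76.3 5409
wrist tube_cradle 0.75 [321. 211.] mean [ 571.7 -219.3    4. ] z5/50/95 [1.7 3.  8.2] rect [ 570.2 -221.5] [122.7  42.3] long axis deg 85.2 3920
wrist tube_cradle 0.54 [230. 289.] mean [ 488.6 -283.     8.5] z5/50/95 [7.  8.5 9.9] rect [ 488.6 -283.2] [25.9  6.1] long axis deg 101.6 151
wrist sample_tube 0.92 [307. 207.] mean [ 569.6 -213.4   18.4] z5/50/95 [15.6 18.5 21. ] rect [ 569.4 -220.2] [98.8 17.6] long axis deg 85.3 1782
```

View pics/w13.png

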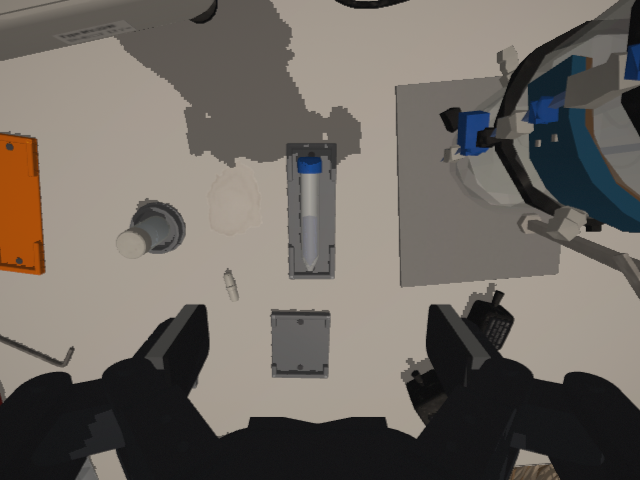

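Call:
{"api": "servo_tool", "payload": {
  "commands": [
    [-0.007, -0.01, 0.02, 0, 0, 0, 0],
    [-0.012, -0.01, 0.042, 0, 0, 0, 0],
    [-0.012, 0, 0.042, 0, 0, 0, 0],
    [-0.012, 0, 0.042, 0, 0, 0, 0],
    [-0.013, 0, 0.042, 0, 0, 0, 0],
    [-0.013, 0, 0.042, 0, 0, 0, 0],
    [-0.013, 0, 0.042, 0, 0, 0, 0],
    [-0.013, 0, 0.042, 0, 0, 0, 0],
    [-0.013, 0, 0.042, 0, 0, 0, 0],
    [-0.013, 0, 0.042, 0, 0, 0, 0],
    [-0.009, 0, 0.048, 0, 0, 0, 0],
    [0, 0.03, 0, 0, 0, 0, 0],
    [0, 0.03, 0, 0, 0, 0, 0],
    [0, 0, 0, 0, 0, 0, 0],
    [0, 0, 0, 0, 0, 0, 0]
  ]
}}

```text
t: 23.65
ee_pos: [475.7, 235.0, 140.9]
eef_rot: [0.708, -0.032, 0.03, -0.705]
wrist_force: [0.3, -1.2, 0.3]
width: 85.7
```

```bash
python3 - <<'E'
from h import *
s,T=pose()
r,W=find('wrist',['sensor'],pic='w14',zmin=8)
s,T,W,Q,L=inTool('wrist','sensor')
L=L[Q[:,2]>8]; print(np.percentile(L,[1,50,99],axis=0).round(1)); 
for ax,o in((2,0),(0,2)):
  z=L[:,ax];e=np.linspace(*np.percentile(z,[3,97]),6)
  for a,b in zip(e[:-1],e[1:]):
    x=L[(z>=a)&(z<b),o]; print(ax,round((a+b)/2,1),np.percentile(x,[2,98]).round(1))
E
```

```text
t 23.65 tcp [475.7 235.  140.9] x [ 0.996 -0.087 -0.003] y [-0.003 -0.003 -1.   ] w 85.7 F [ 0.3 -1.2  0.3] q [-1.05  0.3   0.59  1.99 -0.2   0.92 -0.44]
wrist sensor 0.93 [321. 229.] mean [480.9 234.9  13. ] z5/50/95 [11.6 13.  14.4] rect [480.9 233.7] [48.9 33.9] long axis deg 82.9 2755
[[-14.6 128.1 -26.5]
 [  3.  130.2  -0.8]
 [ 20.9 133.3  22.3]]
2 -20.6 [-14.6  19.5]
2 -11.2 [-14.6  20. ]
2 -1.8 [-14.5  20.5]
2 7.6 [-13.6  20.5]
2 16.9 [-12.9  21. ]
0 -10.2 [-25.4  22.3]
0 -3.5 [-25.6  22.4]
0 3.2 [-25.6  22.1]
0 9.9 [-26.   21.7]
0 16.6 [-26.4  21.6]
```

View pics/w14.png

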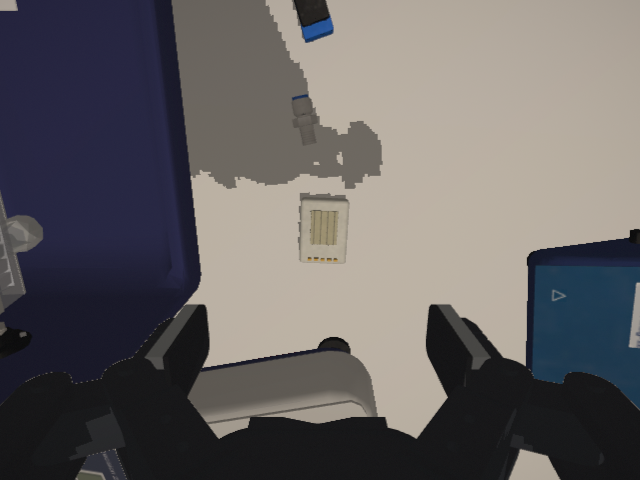

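Call:
{"api": "servo_tool", "payload": {
  "commands": [
    [0.003, 0.02, -0.002, 0, 0.037, 0, 0],
    [0, 0.04, 0, 0, 0, 0, 0],
    [0, 0.04, 0, 0, 0, 0, 0],
    [0, 0, 0, 0, 0, 0, 0],
    [0, 0, 0, 0, 0, 0, 0],
    [0, 0, 0, 0, 0, 0, 0]
  ]
}}

```text
t: 24.45
ee_pos: [482.0, 234.9, 44.8]
eef_rot: [-0.705, 0.042, -0.045, 0.707]
wrist_force: [0.6, 0.5, 0.1]
width: 85.6
```

```bash
python3 - <<'E'
from h import *
s,T=pose()
r,W=find('wrist',['sensor'],pic='w15',zmin=8)
s,T=pose()
E
```

```text
t 24.45 tcp [482.  234.9  44.8] x [ 0.992 -0.123  0.004] y [ 0.004  0.003 -1.   ] w 85.6 F [0.6 0.5 0.1] q [-0.97  0.46  0.52  2.03 -0.34  0.73 -0.36]
wrist sensor 0.65 [313. 275.] mean [481.  235.4  12.9] z5/50/95 [11.5 12.9 14.3] rect [480.7 233.7] [49.3 34.8] long axis deg 82.5 6148
t 24.55 tcp [481.8 235.1  44.9] x [ 0.992 -0.123  0.004] y [ 0.004  0.003 -1.   ] w 85.7 F [-0.8 -0.1  0.4] q [-0.97  0.46  0.52  2.03 -0.34  0.73 -0.36]
```

View pics/w15.png

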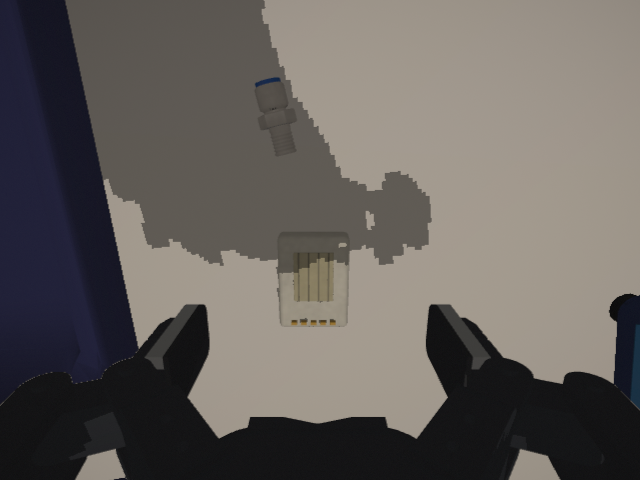

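Call:
{"api": "servo_tool", "payload": {
  "commands": [
    [-0.001, 0.02, -0.001, 0, 0, 0, 0],
    [0, 0.015, 0, 0, 0, 0, 0],
    [0, 0.006, 0, 0, 0, 0, 60],
    [0, 0, 0, 0, 0, 0, 90],
    [0, 0, 0, 0, 0, 0, 110],
    [0, 0, 0, 0, 0, 0, 125],
    [0, 0, 0, 0, 0, 0, 140],
    [0, 0, 0, 0, 0, 0, 160],
    [0, 0, 0, 0, 0, 0, 190],
    [0, 0, 0, 0, 0, 0, 220],
    [0, 0, 0, 0, 0, 0, 255]
  ],
  "squeeze": 25
}}

```text
t: 25.65
ee_pos: [479.3, 233.4, 1.9]
eef_rot: [-0.705, 0.043, -0.044, 0.706]
wrist_force: [-1.1, -0.1, 6.3]
width: 35.4
```

Call:
{"api": "servo_tool", "payload": {
  "commands": [
    [0, -0.01, 0, 0, 0, 0, 255],
    [0, -0.03, 0, 0, 0, 0, 255],
    [0, -0.04, 0, 0, 0, 0, 255],
    [0, -0.04, 0, 0, 0, 0, 255],
    [0, -0.04, 0, 0, 0, 0, 255],
    [0.005, -0.03, -0.02, 0, 0, 0, 255],
    [0.01, -0.01, -0.045, 0, 0, 0, 255],
    [0.01, 0, -0.045, 0, 0, 0, 255],
    [0.01, 0, -0.045, 0, 0, 0, 255],
    [0.01, 0, -0.045, 0, 0, 0, 255],
    [0.01, 0, -0.045, 0, 0, 0, 255],
    [0.01, 0, -0.045, 0, 0, 0, 255],
    [0.01, 0, -0.045, 0, 0, 0, 255],
    [0.01, 0, -0.045, 0, 0, 0, 255],
    [0.01, 0, -0.045, 0, 0, 0, 255],
    [0.01, 0, -0.045, 0, 0, 0, 255],
    [0.01, 0, -0.045, 0, 0, 0, 255],
    [0.01, 0, -0.045, 0, 0, 0, 255],
    [0.01, 0, -0.045, 0, 0, 0, 255],
    [0.0, 0, -0.01, 0, 0, 0, 255]
  ]
}}

```text
t: 27.65
ee_pos: [534.0, -400.8, 201.5]
eef_rot: [0.708, -0.047, 0.046, -0.704]
wrist_force: [-0.8, -0.1, -0.5]
width: 35.6
```

Call:
{"api": "servo_tool", "payload": {
  "commands": [
    [0, 0, 0, 0, 0, 0, 255],
    [0, 0, 0, 0, 0, 0, 255],
    [0, 0, 0, 0, 0, 0, 255]
  ]
}}

```text
t: 27.95
ee_pos: [538.2, -390.7, 200.8]
eef_rot: [-0.705, 0.042, -0.042, 0.707]
wrist_force: [0.3, 1.4, -0.9]
width: 35.1
```

```bash
python3 - <<'E'
from h import *
s,T=pose()
r,W=find('wrist',['sensor_tray','sensor'],pic='w16')
s,T=pose()
E
```

```text
t 27.95 tcp [ 538.2 -390.7  200.8] x [ 0.993 -0.119 -0.   ] y [-0.     0.003 -1.   ] w 35.1 F [ 0.3  1.4 -0.9] q [-0.03  0.56  0.82  1.61 -0.44  1.16  0.78]
wrist sensor_tray 0.87 [321. 170.] mean [ 546.8 -354.2    3.5] z5/50/95 [1.5 2.9 7.9] rect [ 546.7 -355.3] [70.6 56.4] long axis deg 82.8 4918
wrist sensor 0.78 [316. 310.] mean [ 539.5 -387.1  211.4] z5/50/95 [209.3 211.6 212.9] rect [ 539.2 -390. ] [49.6 34.9] long axis deg 83.3 10058
t 28.1 tcp [ 538.2 -391.5  201.2] x [ 0.993 -0.119  0.   ] y [ 0.     0.001 -1.   ] w 35.3 F [ 0.   0.  -0.4] q [-0.03  0.56  0.82  1.61 -0.44  1.16  0.78]
```

View pics/w16.png

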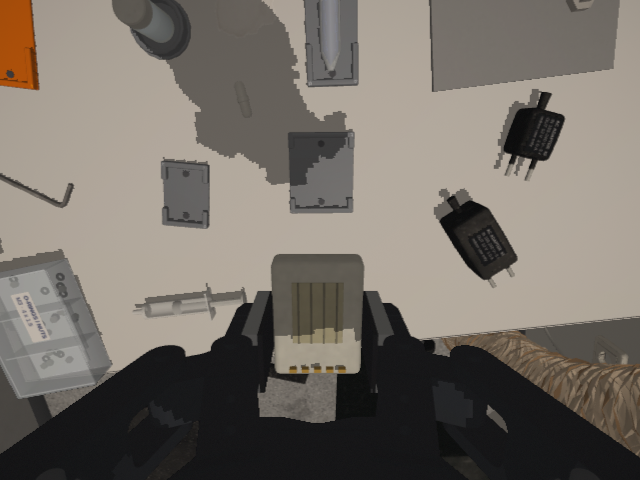

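Call:
{"api": "servo_tool", "payload": {
  "commands": [
    [0.0035, 0, 0.0175, 0, 0, 0, 255],
    [0, 0.02, 0.018, 0, 0, 0, 255],
    [0, 0.04, 0, 0, 0, 0, 255],
    [0, 0.04, 0, 0, 0, 0, 255],
    [0, 0.04, 0, 0, 0, 0, 255],
    [0, 0.02, 0, 0, 0, 0, 255],
    [0, 0, 0, 0, 0, 0, 255],
    [0, 0, 0, 0, 0, 0, 255],
    [0, 0, 0, 0, 0, 0, 255]
  ]
}}

```text
t: 29.0
ee_pos: [546.7, -360.6, 44.0]
eef_rot: [0.707, -0.042, 0.045, -0.705]
wrist_force: [0.4, 0.1, -0.4]
width: 34.8
```

```bash
python3 - <<'E'
from h import *
s,T=pose()
r,W=find('wrist',['sensor_tray','sensor'],pic='w17')
s,T=pose()
E
```

```text
t 29.0 tcp [ 546.7 -360.6   44. ] x [ 0.992 -0.123  0.004] y [ 0.004 -0.003 -1.   ] w 34.8 F [ 0.4  0.1 -0.4] q [ 0.    0.71  0.7   1.74 -0.57  0.9   0.82]
wrist sensor_tray 0.8 [315. 226.] mean [ 548.3 -335.2    3.8] z5/50/95 [1.8 2.9 8. ] rect [ 548.1 -344.4] [57.3 51.5] long axis deg -6.8 6863
wrist sensor 0.81 [319. 312.] mean [ 548.  -357.    54.6] z5/50/95 [52.3 54.8 56.2] rect [ 547.7 -359.9] [49.6 34.9] long axis deg 83.3 10120
t 29.15 tcp [ 546.3 -360.1   43.5] x [ 0.992 -0.123  0.004] y [ 0.003 -0.002 -1.   ] w 35.2 F [ 0.2 -0.1  0.5] q [ 0.    0.71  0.7   1.74 -0.57  0.9   0.82]
```

View pics/w17.png

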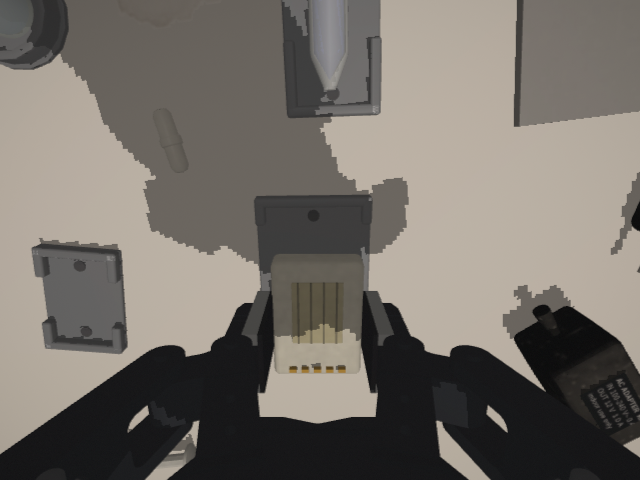

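Call:
{"api": "servo_tool", "payload": {
  "commands": [
    [0, 0.015, 0.004, 0, 0, 0, 255],
    [0, 0.012, 0, 0, 0, 0, 255],
    [0, 0.006, 0, 0, 0, 0, 255],
    [0, 0.002, 0, 0, 0, 0, 255],
    [0, 0, 0, 0, 0, 0, 255],
    [0, 0, 0, 0, 0, 0, 255]
  ]
}}

```text
t: 29.75
ee_pos: [545.4, -355.4, 6.0]
eef_rot: [0.706, -0.044, 0.044, -0.706]
wrist_force: [-0.1, 0.2, -0.4]
width: 35.5
```

Call:
{"api": "servo_tool", "payload": {
  "commands": [
    [0, 0.001, 0, 0, 0, 0, 255],
    [0, 0, 0, 0, 0, 0, 255],
    [0, 0, 0, 0, 0, 0, 255]
  ]
}}

```text
t: 30.05
ee_pos: [545.5, -355.2, 5.3]
eef_rot: [0.706, -0.043, 0.044, -0.706]
wrist_force: [-0.1, -0.1, -0.0]
width: 35.2
```

Call:
{"api": "servo_tool", "payload": {
  "commands": [
    [0, 0.0008, 0, 0, 0, 0, 255],
    [0, 0, 0, 0, 0, 0, 255],
    [0, 0, 0, 0, 0, 0, 255]
  ]
}}

```text
t: 30.35
ee_pos: [545.6, -355.2, 5.0]
eef_rot: [-0.706, 0.043, -0.044, 0.706]
wrist_force: [-1.8, 0.4, 4.7]
width: 35.5
```

Call:
{"api": "servo_tool", "payload": {
  "commands": [
    [0, 0, 0, 0, 0, 0, 130],
    [0, 0, 0, 0, 0, 0, 105],
    [0, 0, 0, 0, 0, 0, 80],
    [0, -0.005, 0, 0, 0, 0, 50],
    [0, -0.02, 0, 0, 0, 0, 20],
    [0, -0.03, 0, 0, 0, 0, 0],
    [0, -0.04, 0, 0, 0, 0, 0],
    [0, -0.04, 0, 0, 0, 0, 0],
    [0, -0.04, 0, 0, 0, 0, 0],
    [0, 0, 0, 0, 0, 0, 0]
  ]
}}

```text
t: 31.35
ee_pos: [548.9, -359.2, 188.6]
eef_rot: [0.708, -0.039, 0.049, -0.703]
wrist_force: [0.7, 0.0, 0.6]
width: 85.3
```

```bash
python3 - <<'E'
from h import *
s,T=pose()
r,W=find('wrist',['sensor_tray','sensor','driver_tray'],pic='w18')
E
```

```text
t 31.35 tcp [ 548.9 -359.2  188.6] x [ 0.992 -0.124  0.014] y [ 0.013 -0.007 -1.   ] w 85.3 F [0.7 0.  0.6] q [-0.09  0.54  0.83  1.66 -0.44  1.11  0.73]
wrist sensor_tray 0.59 [333. 203.] mean [ 547.7 -351.4    4.4] z5/50/95 [1.7 3.3 8.3] rect [ 546.8 -354.4] [70.8 55.8] long axis deg 83.3 2307
wrist driver_tray 0.85 [173. 228.] mean [ 420.9 -359.4    3.9] z5/50/95 [1.5 3.  8.1] rect [ 420.8 -359.7] [58.9 42.6] long axis deg 78.0 2925
```

View pics/w18.png

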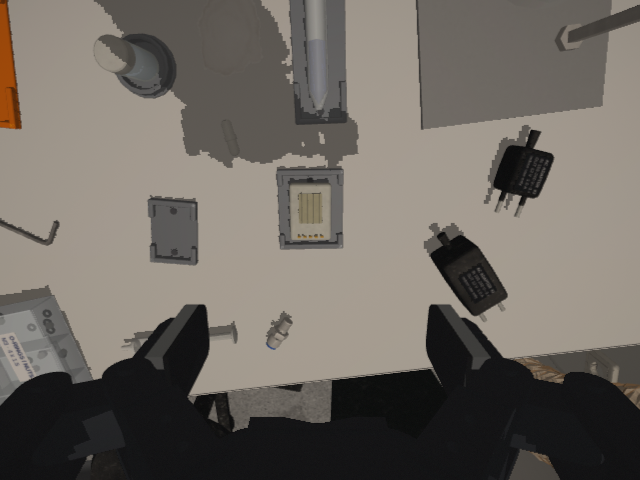

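Call:
{"api": "servo_tool", "payload": {
  "commands": [
    [-0.005, -0.02, 0.02, 0, 0, 0, 0],
    [-0.009, -0.01, 0.043, 0, 0, 0, 0],
    [-0.009, 0, 0.043, 0, 0, 0, 0],
    [-0.009, 0, 0.043, 0, 0, 0, 0],
    [-0.009, 0, 0.043, 0, 0, 0, 0],
    [-0.009, 0, 0.043, 0, 0, 0, 0],
    [-0.009, 0, 0.043, 0, 0, 0, 0],
    [-0.009, 0, 0.043, 0, 0, 0, 0],
    [-0.009, 0, 0.043, 0, 0, 0, 0],
    [-0.009, 0, 0.043, 0, 0, 0, 0],
    [-0.009, 0, 0.043, 0, 0, 0, 0],
    [-0.009, 0, 0.043, 0, 0, 0, 0],
    [-0.009, 0, 0.043, 0, 0, 0, 0],
    [-0.009, 0, 0.043, 0, 0, 0, 0],
    [-0.009, 0, 0.043, 0, 0, 0, 0],
    [-0.009, 0, 0.043, 0, 0, 0, 0],
    [-0.009, 0, 0.043, 0, 0, 0, 0],
    [-0.006, 0, 0.021, 0, 0, 0, 0],
    [0, 0, 0, 0, 0, 0, 0],
    [0, 0, 0, 0, 0, 0, 0]
  ]
}}

```text
t: 33.55
ee_pos: [480.8, 385.7, 208.3]
eef_rot: [0.707, -0.044, 0.043, -0.705]
wrist_force: [0.4, -0.2, 0.7]
width: 85.3
```

Call:
{"api": "servo_tool", "payload": {
  "commands": [
    [0, 0.02, 0, 0, -0.115, 0, 0],
    [0, 0.02, 0, 0, -0.115, 0, 0],
    [0, 0.02, 0, 0, -0.115, 0, 0],
    [0, 0, 0, 0, 0, 0, 0],
    [0, 0, 0, 0, 0, 0, 0]
  ]
}}

```text
t: 34.05
ee_pos: [481.9, 384.6, 149.5]
eef_rot: [0.704, 0.076, -0.076, -0.702]
wrist_force: [-0.1, -0.4, 0.4]
width: 85.8
```

```bash
cat >> h.py <<'E'
E
python3 - <<'E'
from h import *
s,T=pose()
r,W=find('wrist',['driver','fitting'],pic='w19')
s,T,W,Q,L=inTool('wrist','driver')
pose()
L=L[Q[:,2]>8]; print(np.percentile(L,[1,50,99],axis=0).round(1)); 
for ax,o in((2,0),(0,2)):
  z=L[:,ax];e=np.linspace(*np.percentile(z,[3,97]),6)
  for a,b in zip(e[:-1],e[1:]):
    x=L[(z>=a)&(z<b),o]; print(ax,round((a+b)/2,1),np.percentile(x,[2,98]).round(1))
E
```

```text
t 34.05 tcp [481.9 384.6 149.5] x [ 0.977  0.214 -0.001] y [-0.    -0.002 -1.   ] w 85.8 F [-0.1 -0.4  0.4] q [-1.17  0.45  0.54  1.77 -0.27  1.   -0.31]
wrist driver 0.93 [321. 223.] mean [484.5 386.8  15.4] z5/50/95 [12.4 15.5 19.1] rect [485.  385.7] [36.1 18.1] long axis deg 102.6 1042
wrist fitting 0.58 [291. 302.] mean [474.1 318.4  12.1] z5/50/95 [ 6.9 12.5 15.2] rect [474.4 315.9] [32.5 15. ] long axis deg 105.2 515
t 34.3 tcp [481.9 387.7 150.8] x [0.976 0.219 0.002] y [ 0.002  0.002 -1.   ] w 85.2 F [ 0.  -0.6  0.2] q [-1.17  0.45  0.54  1.77 -0.27  1.   -0.31]
[[ -7.3 131.  -20.1]
 [  1.4 135.5  -1.9]
 [ 11.  141.8  15.7]]
2 -15.9 [-8.1 11.8]
2 -8.9 [-7.2 10.7]
2 -2.0 [-7.1  9.9]
2 5.0 [-6.3  9.8]
2 12.0 [-6.3  9.8]
0 -5.4 [-19.6  15.7]
0 -2.0 [-19.6  15.5]
0 1.4 [-19.6  15.5]
0 4.9 [-19.5  15.5]
0 8.3 [-19.4  15.6]
```

View pics/w19.png

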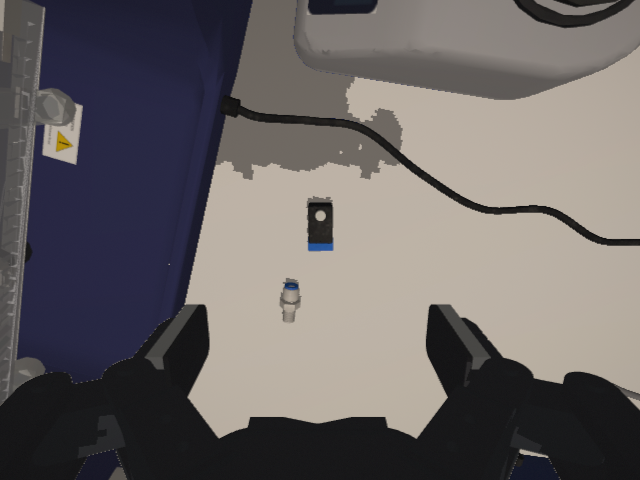

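Call:
{"api": "servo_tool", "payload": {
  "commands": [
    [0.0025, 0.025, -0.002, 0, 0, 0, 0],
    [0, 0.04, 0, 0, 0, 0, 0],
    [0, 0.04, 0, 0, 0, 0, 0],
    [0, 0, 0, 0, 0, 0, 0],
    [0, 0, 0, 0, 0, 0, 0],
    [0, 0, 0, 0, 0, 0, 0]
  ]
}}

```text
t: 34.9
ee_pos: [485.9, 387.4, 47.2]
eef_rot: [-0.702, -0.08, 0.077, 0.704]
wrist_force: [-0.2, 0.4, 1.2]
width: 85.4
```

```bash
python3 - <<'E'
from h import *
s,T=pose()
r,W=find('wrist',['driver','fitting'],pic='w20')
E
```

```text
t 34.9 tcp [485.9 387.4  47.2] x [0.975 0.22  0.004] y [ 0.004  0.003 -1.   ] w 85.4 F [-0.2  0.4  1.2] q [-1.12  0.59  0.48  1.81 -0.36  0.82 -0.24]
wrist driver 0.89 [309. 278.] mean [484.2 387.9  15. ] z5/50/95 [ 9.9 15.5 19.1] rect [484.7 385.4] [36.9 18.5] long axis deg 102.7 2521
wrist fitting 0.73 [270. 386.] mean [474.  319.1  11.6] z5/50/95 [ 4.3 12.2 15. ] rect [474.2 315.5] [33.2 16.3] long axis deg 93.7 1177
```

View pics/w20.png

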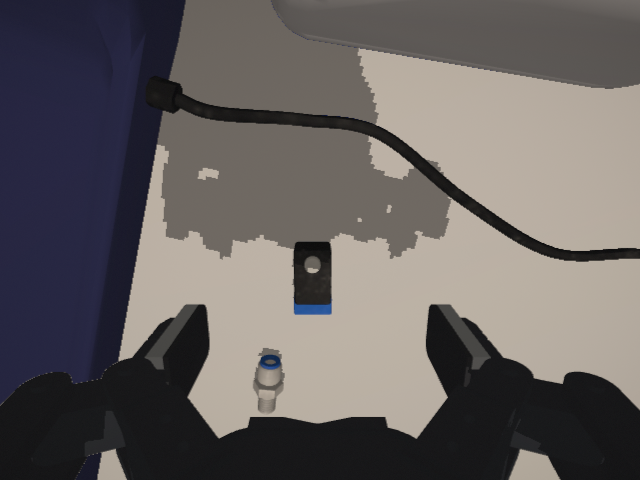

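Call:
{"api": "servo_tool", "payload": {
  "commands": [
    [-0.0015, 0.02, -0.0015, 0, 0, 0, 0],
    [0, 0.015, 0, 0, 0, 0, 0],
    [0, 0.008, 0, 0, 0, 0, 60],
    [0, 0, 0, 0, 0, 0, 100],
    [0, 0, 0, 0, 0, 0, 130],
    [0, 0, 0, 0, 0, 0, 150],
    [0, 0, 0, 0, 0, 0, 165],
    [0, 0, 0, 0, 0, 0, 180],
    [0, 0, 0, 0, 0, 0, 200],
    [0, 0, 0, 0, 0, 0, 225],
    [0, 0, 0, 0, 0, 0, 255]
  ],
  "squeeze": 25
}}

```text
t: 36.15
ee_pos: [483.2, 384.6, 2.0]
eef_rot: [-0.703, -0.079, 0.078, 0.703]
wrist_force: [0.2, 0.5, 3.0]
width: 18.4
```

Call:
{"api": "servo_tool", "payload": {
  "commands": [
    [0, -0.01, 0, 0, 0, 0, 255],
    [0, -0.03, 0, 0, 0, 0, 255],
    [0, -0.04, 0, 0, 0, 0, 255],
    [0, -0.04, 0, 0, 0, 0, 255],
    [0, -0.04, 0, 0, 0, 0, 255],
    [0, -0.04, 0, 0, 0, 0, 255],
    [0, -0.01, 0, 0, 0.143, 0, 255],
    [0, 0, 0, 0, 0.143, 0, 255],
    [0, 0, 0, 0, 0.143, 0, 255],
    [0, 0, 0, 0, 0, 0, 255],
    [0, 0, 0, 0, 0, 0, 255]
  ]
}}

```text
t: 37.25
ee_pos: [482.5, 384.1, 211.4]
eef_rot: [0.704, -0.072, 0.072, -0.703]
wrist_force: [0.2, -0.0, -0.2]
width: 18.4
```

Call:
{"api": "servo_tool", "payload": {
  "commands": [
    [0.003, 0, -0.02, 0, 0, 0, 255],
    [0.005, 0, -0.043, 0, 0, 0, 255],
    [0.005, 0, -0.043, 0, 0, 0, 255],
    [0.005, 0, -0.043, 0, 0, 0, 255],
    [0.005, 0, -0.043, 0, 0, 0, 255],
    [0.005, 0, -0.043, 0, 0, 0, 255],
    [0.005, 0, -0.043, 0, 0, 0, 255],
    [0.005, 0, -0.043, 0, 0, 0, 255],
    [0.005, 0, -0.043, 0, 0, 0, 255],
    [0.005, 0, -0.043, 0, 0, 0, 255],
    [0.005, 0, -0.043, 0, 0, 0, 255],
    [0.005, 0, -0.043, 0, 0, 0, 255],
    [0.005, 0, -0.043, 0, 0, 0, 255],
    [0.005, 0, -0.043, 0, 0, 0, 255],
    [0.005, 0, -0.043, 0, 0, 0, 255],
    [0.005, 0, -0.043, 0, 0, 0, 255],
    [0.005, 0, -0.043, 0, 0, 0, 255],
    [0.005, 0, -0.043, 0, 0, 0, 255],
    [0.004, 0, -0.025, 0, 0, 0, 255],
    [0, 0, 0, 0, 0, 0, 255]
  ]
}}

```text
t: 39.25
ee_pos: [410.7, -399.2, 212.0]
eef_rot: [0.705, -0.075, 0.075, -0.702]
wrist_force: [-0.8, -0.1, 0.9]
width: 18.3
```

Call:
{"api": "servo_tool", "payload": {
  "commands": [
    [0, 0, 0, 0, 0, 0, 255],
    [0, 0, 0, 0, 0, 0, 255],
    [0, 0, 0, 0, 0, 0, 255]
  ]
}}

```text
t: 39.55
ee_pos: [414.2, -392.2, 211.2]
eef_rot: [-0.703, 0.072, -0.072, 0.704]
wrist_force: [-0.4, 0.4, -0.4]
width: 18.8
```

```bash
python3 - <<'E'
from h import *
s,T=pose()
r,W=find('wrist',['driver_tray','driver','sensor'],pic='w21')
s,T=pose()
E
```

```text
t 39.55 tcp [ 414.2 -392.2  211.2] x [ 0.979 -0.202 -0.   ] y [ 0.     0.002 -1.   ] w 18.8 F [-0.4  0.4 -0.4] q [-0.17  0.42  1.07  1.85 -0.41  1.12  0.84]
wrist driver_tray 0.88 [316. 172.] mean [ 420.7 -359.8    3.7] z5/50/95 [1.6 3.  8.1] rect [ 420.8 -359.7] [57.  39.8] long axis deg 77.8 2573
wrist driver 0.91 [317. 311.] mean [ 416.1 -387.9  223.9] z5/50/95 [216.4 224.6 228.2] rect [ 415.4 -391.5] [37.6 18.4] long axis deg 79.4 4192
wrist sensor 0.93 [454. 142.] mean [ 544.7 -354.2   15.7] z5/50/95 [12.6 15.9 17.6] rect [ 546.2 -354.8] [48.6 36. ] long axis deg 83.1 2388
wrist sensor 0.63 [289.  10.] mean [ 429.5 -232.    37. ] z5/50/95 [14.3 38.7 56.3] rect [ 430.1 -230.8] [20.   6.6] long axis deg 0.6 528
t 39.75 tcp [ 414.  -393.1  211.5] x [ 0.979 -0.204  0.   ] y [ 0.     0.001 -1.   ] w 18.6 F [-0.2  0.8 -0.4] q [-0.17  0.42  1.07  1.85 -0.41  1.12  0.84]
```

View pics/w21.png

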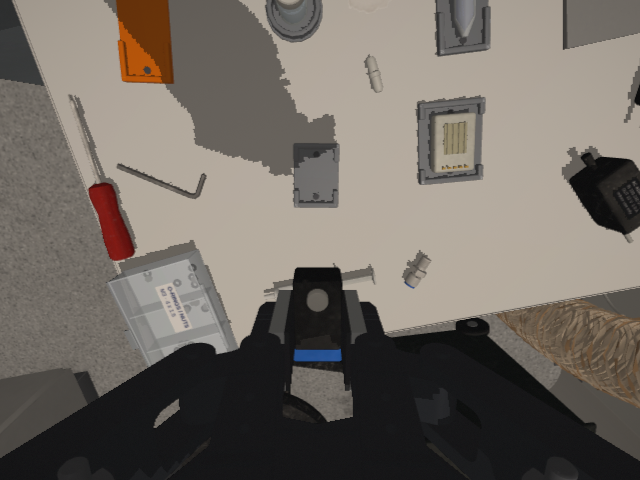

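Call:
{"api": "servo_tool", "payload": {
  "commands": [
    [-0.001, 0, 0.017, 0, 0, 0, 255],
    [0, 0.02, 0.018, 0, 0, 0, 255],
    [0, 0.04, 0, 0, 0, 0, 255],
    [0, 0.04, 0, 0, 0, 0, 255],
    [0, 0.04, 0, 0, 0, 0, 255],
    [0, 0.025, 0, 0, 0, 0, 255],
    [0, 0, 0, 0, 0, 0, 255],
    [0, 0, 0, 0, 0, 0, 255],
    [0, 0, 0, 0, 0, 0, 255],
    [0, 0, 0, 0, 0, 0, 255]
  ]
}}

```text
t: 40.75
ee_pos: [421.0, -360.7, 48.4]
eef_rot: [0.704, -0.072, 0.074, -0.703]
wrist_force: [0.9, -0.8, -0.4]
width: 18.2
```

```bash
python3 - <<'E'
from h import *
s,T=pose()
r,W=find('wrist',['driver_tray','driver'],pic='w22')
s,T=pose()
E
```

```text
t 40.75 tcp [ 421.  -360.7   48.4] x [ 0.979 -0.205  0.004] y [ 0.003 -0.002 -1.   ] w 18.2 F [ 0.9 -0.8 -0.4] q [-0.06  0.61  0.86  1.99 -0.63  0.83  0.95]
wrist driver_tray 0.79 [312. 245.] mean [ 423.1 -346.3    4.1] z5/50/95 [1.8 3.  8.1] rect [ 422.6 -350.9] [41.3 41.2] long axis deg -11.9 4383
wrist driver 0.94 [320. 315.] mean [ 422.8 -356.4   61.2] z5/50/95 [53.6 61.9 65.4] rect [ 421.9 -360.2] [37.5 18.4] long axis deg 78.5 4220
t 40.9 tcp [ 420.4 -360.1   47.6] x [ 0.979 -0.205  0.002] y [ 0.002 -0.001 -1.   ] w 18.4 F [-0.   0.5 -0.2] q [-0.06  0.61  0.86  1.99 -0.63  0.83  0.95]
```

View pics/w22.png

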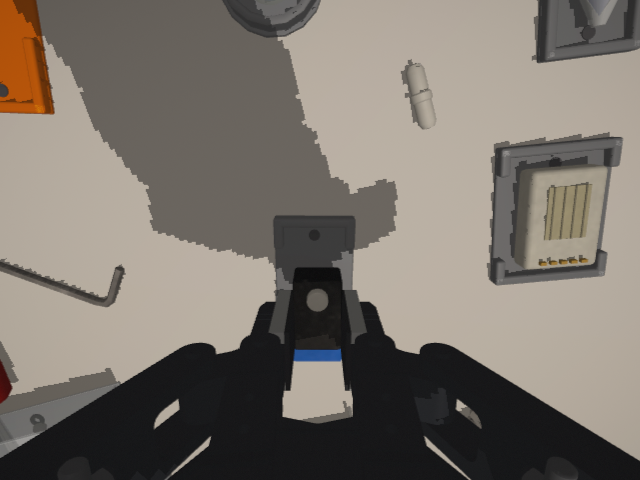

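Call:
{"api": "servo_tool", "payload": {
  "commands": [
    [0.0005, 0.015, 0.0005, 0, 0, 0, 255],
    [0, 0.015, 0, 0, 0, 0, 255],
    [0, 0.004, 0, 0, 0, 0, 255],
    [0, 0, 0, 0, 0, 0, 255],
    [0, 0, 0, 0, 0, 0, 255],
    [0, 0, 0, 0, 0, 0, 255]
  ]
}}

```text
t: 41.5
ee_pos: [420.3, -359.7, 12.7]
eef_rot: [0.703, -0.073, 0.073, -0.703]
wrist_force: [0.2, -0.4, 0.2]
width: 18.4
```

```bash
python3 - <<'E'
from h import *
s,T=pose()
r,W=find('wrist',['driver_tray','driver'],pic='w23')
s,T=pose()
m=(W[...,2]>6.5)&(W[...,2]<9)&(np.hypot(W[...,0]-421,W[...,1]+360)<38)
L=((W-s['ee_pos'])@T)[m]; print(len(L),np.percentile(L,[0.5,50,99.5],axis=0).round(1))
E
```

```text
t 41.5 tcp [ 420.3 -359.7   12.7] x [ 0.979 -0.206  0.   ] y [ 0.    -0.001 -1.   ] w 18.4 F [ 0.2 -0.4  0.2] q [-0.02  0.66  0.81  2.   -0.68  0.78  0.99]
wrist driver_tray 0.63 [313. 256.] mean [ 424.1 -340.     4.9] z5/50/95 [1.9 3.8 8.3] rect [ 423.5 -345.2] [41.3 30.5] long axis deg -10.9 3894
wrist driver 0.59 [315. 312.] mean [ 422.1 -355.4   25.4] z5/50/95 [17.7 26.2 29.7] rect [ 421.4 -359.3] [38.3 18.8] long axis deg 78.5 4277
t 41.65 tcp [ 420.5 -359.5   12.9] x [ 0.979 -0.205  0.001] y [ 0.001 -0.001 -1.   ] w 18.1 F [-0.4 -0.5 -0.3] q [-0.02  0.66  0.81  2.   -0.68  0.78  0.99]
1597 [[-20.7   4.   13.3]
 [ -0.3   5.3  25.8]
 [ 20.7   6.3  29.4]]
```

View pics/w23.png

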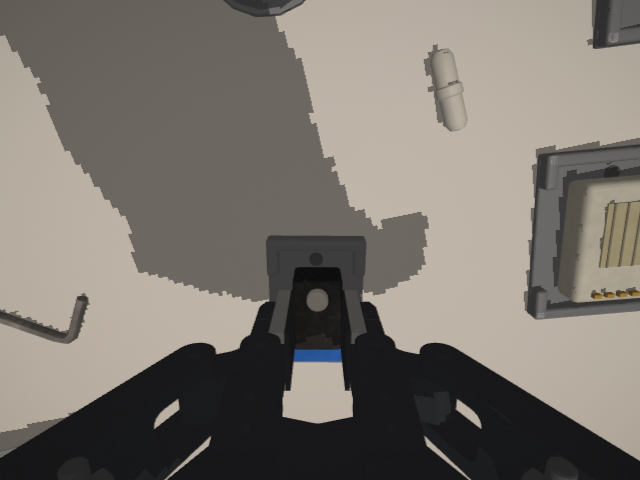

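Call:
{"api": "servo_tool", "payload": {
  "commands": [
    [0, 0.005, 0, 0, 0, 0, 255],
    [0, 0.0015, 0, 0, 0, 0, 255],
    [0, 0, 0, 0, 0, 0, 255],
    [0, 0, 0, 0, 0, 0, 255],
    [0, 0, 0, 0, 0, 0, 255]
  ]
}}

```text
t: 42.15
ee_pos: [420.2, -359.3, 6.0]
eef_rot: [0.703, -0.073, 0.073, -0.703]
wrist_force: [-0.2, 0.5, -0.7]
width: 18.0
```

Call:
{"api": "servo_tool", "payload": {
  "commands": [
    [0, 0.001, 0, 0, 0, 0, 255],
    [0, 0, 0, 0, 0, 0, 255],
    [0, 0, 0, 0, 0, 0, 255]
  ]
}}

```text
t: 42.45
ee_pos: [420.2, -359.3, 5.0]
eef_rot: [0.703, -0.073, 0.073, -0.703]
wrist_force: [-0.2, 0.7, -0.7]
width: 18.3
```

Call:
{"api": "servo_tool", "payload": {
  "commands": [
    [0, 0.0008, 0, 0, 0, 0, 255],
    [0, 0, 0, 0, 0, 0, 255],
    [0, 0, 0, 0, 0, 0, 255]
  ]
}}

```text
t: 42.75
ee_pos: [420.2, -359.3, 5.0]
eef_rot: [-0.703, 0.073, -0.073, 0.704]
wrist_force: [-1.0, 1.8, 4.9]
width: 18.4
```

Call:
{"api": "servo_tool", "payload": {
  "commands": [
    [0, 0, 0, 0, 0, 0, 175],
    [0, 0, 0, 0, 0, 0, 155],
    [0, 0, 0, 0, 0, 0, 135],
    [0, -0.005, 0, 0, 0, 0, 110],
    [0, -0.02, 0, 0, 0, 0, 60],
    [0, -0.03, 0, 0, 0, 0, 0],
    [0, -0.04, 0, 0, 0, 0, 0],
    [0, -0.04, 0, 0, 0, 0, 0],
    [0, -0.04, 0, 0, 0, 0, 0],
    [0, -0.04, -0.03, 0, 0, 0, 0],
    [0, -0.03, -0.03, 0, 0, 0, 0],
    [0, 0, 0, 0, 0, 0, 0],
    [0, 0, 0, 0, 0, 0, 0]
  ]
}}

```text
t: 44.05
ee_pos: [407.3, -418.9, 250.1]
eef_rot: [0.703, -0.073, 0.074, -0.703]
wrist_force: [0.1, -0.1, -0.3]
width: 85.5
```

```bash
python3 - <<'E'
from h import *
s,T=pose()
r,W=find('wrist',['driver_tray','driver','sensor_tray','sensor','tube_cradle','sample_tube','vial','vial_well','stir_bar'],pic='w24')
r,W=find('top',['fitting','driver','sensor','sample_tube','vial'],pic='t24')
E
```

```text
t 44.05 tcp [ 407.3 -418.9  250.1] x [ 0.978 -0.208  0.002] y [ 0.002 -0.001 -1.   ] w 85.5 F [ 0.1 -0.1 -0.3] q [-0.14  0.4   1.09  1.78 -0.39  1.19  0.86]
wrist driver_tray 0.72 [326. 144.] mean [ 420.8 -360.4    4.5] z5/50/95 [1.7 3.4 8.5] rect [ 420.5 -360.5] [57.3 39.8] long axis deg 77.8 1285
wrist driver 0.81 [316. 141.] mean [ 421.5 -358.5   18.6] z5/50/95 [15.7 18.6 22.3] rect [ 421.7 -358.8] [34.2 16.9] long axis deg 78.0 642
wrist driver 0.72 [299.  11.] mean [ 427.3 -238.6    7.6] z5/50/95 [ 1.8  7.2 13.6] rect [ 427.  -238.2] [40.5 14.1] long axis deg -11.8 507
wrist sensor_tray 0.97 [425. 108.] mean [ 544.4 -352.3    4.5] z5/50/95 [1.5 3.4 8.5] rect [ 546.6 -355. ] [71.6 57.7] long axis deg 83.6 2075
wrist sensor 0.87 [442. 109.] mean [ 545.  -354.8   15.9] z5/50/95 [14.  16.  17.6] rect [ 545.6 -355.3] [47.9 34.8] long axis deg 82.9 1947
wrist tube_cradle 0.89 [448.  15.] mean [ 564.8 -272.7    5.1] z5/50/95 [1.7 4.5 8.6] rect [ 565.9 -270.8] [43.4 25.6] long axis deg -5.8 1107
wrist tube_cradle 0.59 [160.  28.] mean [ 299.5 -227.8    3.7] z5/50/95 [1.3 3.  8. ] rect [
[... 465 characters left out ...]
s deg 96.9 215
top fitting 0.47 [188. 259.] mean [471.3 314.9  14.9] z5/50/95 [ 8.5 15.  21. ] rect [470.7 314. ] [24.7  9.2] long axis deg 97.5 33
top sensor 0.68 [474. 199.] mean [ 543.9 -353.2   16.4] z5/50/95 [12.6 16.2 20.8] rect [ 544.2 -352.8] [47.2 34.2] long axis deg 82.5 276
top sensor 0.55 [415. 201.] mean [ 565.7 -213.4   18.2] z5/50/95 [11.8 18.4 23.5] rect [ 566.5 -216.1] [89.1 16.3] long axis deg 86.2 235
top sample_tube 0.84 [417. 200.] mean [ 565.4 -214.8   18.8] z5/50/95 [13.8 18.7 23.8] rect [ 563.8 -217.5] [92. 16.] long axis deg 83.1 195
top vial 0.48 [427. 256.] mean [ 424.9 -217.6   50.2] z5/50/95 [27.  54.8 59.1] rect [ 426.4 -219.7] [20.  17.2] long axis deg 130.4 89
```

View pics/w24.png

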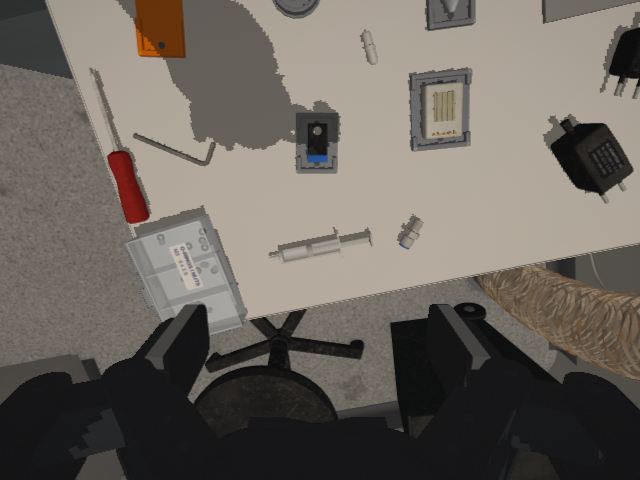

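View pics/t24.png

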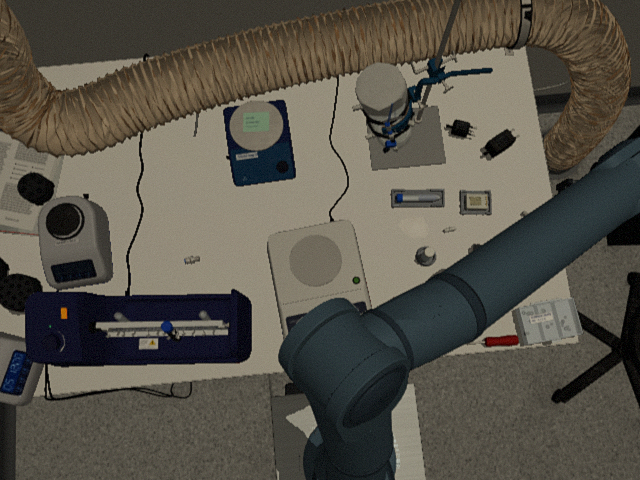

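```bash
python3 - <<'E'
from h import *
pose(); print(manip.hand_in())
E
```

```text
t 44.85 tcp [ 407.8 -418.   249.2] x [ 0.979 -0.206  0.   ] y [ 0. -0. -1.] w 85.5 F [-0.5  0.6 -0.2] q [-0.14  0.41  1.09  1.78 -0.39  1.19  0.86]
the job is handed in; nothing more can be done
None
```

All four parts are in their grey holders, and I handed the job in at about 45 s. I placed them in the order listed: vial, sample tube, sensor module, valve driver. Each was lowered until the wrist felt about 2–6 N of contact, and only then released.

The last pictures showed:

| Part | Where it is | Offset from holder centre | Height check |
|---|---|---|---|
| Vial | upright in the round well | under 1 mm | top at 56–57 mm, as expected on the well floor |
| Sample tube | lying along the grey cradle | about 1.5 mm | top surface about 3 mm higher than on the bench, matching the cradle floor |
| Sensor module | flat in the larger tray | about 1 mm | body top at 16 mm, as expected |
| Valve driver | flat in the smaller tray | about 2 mm | body top at 18.6 mm, as expected |

- **Alignment:** the tube, sensor and driver each lie within about 1° of their holder's long side.
- **Bystanders:** the stirring bar and the loose fitting are where they were at the start, to within the camera error.
- **End state:** the gripper was open and clear of everything, about 250 mm above the bench.

Two measurements were weaker. The overhead camera read the holders and parts 2–5 mm off from the wrist camera. I relied on the wrist camera because its heights matched the given dimensions. The arm also hid the driver tray from the overhead camera at the end, so the driver's final check rests on the wrist camera alone. No check failed.

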